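Weigh the burr tub on the spring balance

TASK

Snap the teal lid with the orange loop fully down onto the small white tub of grinder burrs until both end clips catch. Then hang the closed tub by its loop on the hook of the spring balance: lower it gently, keep hold until the hook has sunk under the weight and come to rest, never run the hook down to its lower stop, then let go and leave it hanging still on the hook. Leave everything else where it is.

Things in the scene. Friction and masses are not known exactly. Their poses are not given: they have to be found in the camera images.
- tub: small white open tub with two steel burrs fixed inside, upright on the table: 76 (its x) x 96 (its y) x 66 mm high, walls 3 mm, loose, 0.18 to 0.28 kg. A rounded bead runs along x across the outside of each end (y = +-48 mm), 9 mm below the rim. Origin: centre of its underside, z up. Same turned half round.
- tub_rim (a point): centre of the tub's mouth, at rim height, 66 mm above the tub's origin; axes as the tub's.
- lid: teal lid, 0.10 kg, standing level on its two skirts: plate 88 (x) x 106 (y) x 5 mm, its underside 25 mm above the origin; skirts 25 mm deep on the long sides, flared, go outside the tub's walls (1 mm free at the top, 4 mm at the lower edge); an orange sprung clip hangs at each end (y = +-55 mm). Origin: centre between the skirts' lower edges; z up, y along the loop's width. Same turned half round.
- lid_loop (a point): centre of the lid's rigid orange loop, 54 mm above the lid's origin, 24 mm above the plate's upper face; axes as the lid's. Flat upright frame in the y-z plane: 46 mm wide outside (y), 12 mm thick (x), 44 mm tall; uprights 7 mm wide, top bar 8 mm high, opening 32 mm wide and 36 mm high, passing through along x. Can be grasped from above across its 46 mm width.
- lid_under (a point): centre of the underside of the lid's plate, 25 mm above the lid's origin: it meets tub_rim when fully down. A 4 mm deep plug there enters the mouth, 1 mm free each side in y. The end clips, flared below, touch the beads with the plate about 10 mm above the rim; 7 to 10 N straight down snaps them under the beads, and the lid then carries the tub.
- lid_eye (a point): centre of the underside of the loop's top bar, 66 mm above the lid's origin (12 mm above lid_loop): the point that rests on the hook.
- hook_seat (a point): centre of the upper face of the balance's horizontal steel arm, where the loop's top bar shall rest; 190 mm above the table unloaded, sinks with the hook. The arm, 14 mm wide (y) and 8 mm thick (below the seat), points to -x of this frame, towards the robot; z up. Its upturned tip, 24 to 32 mm in front of the seat, rises 9 mm above it; a collar 22 mm behind it rises 6 mm.
- balance: the spring balance, fixed: grey base plate 150 x 170 x 12 mm, aluminium column 310 mm tall on which the hook slides; white scale with ticks and a red pointer. Origin on the table below the hook's seat; the column's carriage begins 88 mm behind it (+x); axes as hook_seat.
- hook (a joint): how far the hook has sunk (m): 0 unloaded, 0.045 at its lower stop. Spring of 130 N/m, lightly damped: it bounces for about a second. The closed tub's full weight sinks it 0.020 to 0.028.
- big_tub: large open blue plastic tub, 130 x 170 x 80 mm; bystander, leave it alone; origin at the centre of its underside
- flat_lid: plain flat grey lid without loop, 90 x 110 x 11 mm, belongs to another tub; bystander, leave it alone; origin at the centre of its underside
- mug: white ceramic mug, 80 mm across, 90 mm tall; bystander, leave it alone; origin at the centre of its underside
- jug: steel milk cup, 90 mm across, 100 mm tall; bystander, leave it alone; origin at the centre of its underside
- descaler: white bottle with a red cap, 64 mm across, 170 mm tall; bystander, leave it alone; origin at the centre of its underside
- burr: loose steel ring (spare grinder burr), 52 mm across, 12 mm high; bystander, leave it alone; origin at the centre of its underside
- screwdriver: green-handled screwdriver lying down, along its x axis; bystander, leave it alone; origin at the centre of its underside
- brush: wooden-handled cleaning brush lying down, along its x axis; bystander, leave it alone; origin at the centre of its underside
Things that resemble listed ones, but are neither listed nor needed, are in the scene too. Of the things that look like the lid, the middle-sized one is meant.

How it is judged:
On the way, in this order (a step that is already met when the one before it is completed fails the run):
1. the lid is snapped fully down on the tub (distance between lid_under and tub_rim below 0.004 m and angle between the z axis of tub and the z axis of lid, either way round below 0.06 rad), for 0.2 s.
2. the closed tub is on the hook, the hook has sunk and is at rest, and the gripper still holds the loop (all of step 1 and distance between lid_eye and hook_seat below 0.022 m and value of joint hook above 0.012 m and velocity of joint hook between -0.02 and 0.02 m/s and contact force between the fingers and lid above 0.5 N), for 0.3 s.
At the end, for the whole second after the job is handed in: Lid within 4 mm of the rim and 0.06 rad of level with it; loop's bar within 22 mm of the hook's seat point; hook sunk over 12 mm and still (20 mm/s); tub over 30 mm above the table, upright within 0.2 rad, at rest (30 mm/s, 0.4 rad/s), all let go (all of step 1 and distance between lid_eye and hook_seat below 0.022 m and value of joint hook above 0.012 m and velocity of joint hook between -0.02 and 0.02 m/s and linear speed of tub below 0.03 m/s and angular speed of tub below 0.4 rad/s and angle between tub's own z axis and vertical below 0.2 rad and height (world z) of tub above 0.03 m); the robot touches nothing.
It fails at once if the hook is run down to its lower stop (sunk more than 41 mm) (value of joint hook above 0.041 m).
It fails at once if a bystander is moved by more than 30 mm (distance of any of big_tub, flat_lid, mug, jug, descaler, burr, screwdriver, brush from where it was at the start of the episode above 0.03 m).
It also fails if it takes over 56 s, if anything falls off the work surface, if the arm or the gripper's body presses on something with over 40 N, if the wrist force passes 120 N, or if a joint passes its speed limit or range.

ROBOT

A 7-joint arm with a two-finger parallel gripper is mounted at the origin on the work surface. World frame = base frame: x ahead of the robot, y to its left, z up, the work surface at z = 0. Lengths are in m, angles in rad, forces in N, time in s.
With the tool pointing down it reaches from about 0.4 to 0.85 m from the base axis. Payload 10.4 kg.
Tool frame: the origin (TCP) lies at the very end of the fingers, on their centre line; the grasp point (between the pads) lies 19 mm behind it (manip.grip_depth is the distance from the TCP to the grasp point, in m); z points along the fingers, y is the direction in which the jaws open and shut (so a half turn about z gives the same grasp; the last joint's range is limited). The gripper opens to 85 mm and grips with 20 to 120 N. Pads are 22 mm wide; open, the fingers measure 114 mm over their backs; the gripper's body (76 mm by 85 mm) begins 54 mm behind the grasp point. The pads swing forward as they close: fully open they stand 13 mm farther back than shut.
Start: joints at [1.167, 0.332, -0.065, 1.46, 0.022, 1.35, -0.088], TCP at [0.232, -0.58, 0.194] pointing down, gripper open.
Joint ranges: [-2.6, 2.6], [-0.5, 2.12], [-1.47, 1.34], [0.16, 2.42], [-1.27, 4.41], [0.06, 2.06], [-2.6, 2.6]. Speed limits (rad/s): [2.22, 2.22, 2.79, 2.79, 3.14, 3.14, 3.14].

INTERFACE

Orientations are given as a unit quaternion [x, y, z, w].
In Python, from workcell import manip gives the robot as it stands.
- The arm moves only by the tool step_arm, never from a script. Its argument "motion" is a list of rows, each a list of 6 numbers: the shift along the tool's x, y, z in mm, then the turn, a rotation vector about the tool's x, y, z in degrees. A call has 1 to 20 rows; each row shifts and turns the pose as measured when the row begins, along the tool's axes as they then stand; what a row does not reach is not made up. A row lasts 1/8 s, in which the tool goes at most 62.5 mm and 10.7 degrees, less where a joint would pass 70% of its speed; a pose out of reach is approached as far as the arm can. A call with a gripper value outside its range is refused whole. "jaw" is the finger opening in mm, from 0 to 85.4, set as the call begins (left out, the last holds). The fingers move at their own pace and stop on an object; "force" is the grip in N (left out, the last holds). Time passes only in rows, so rows that do not move let the fingers close. It gives the time, the measured TCP pose, the force and the opening at its end, in the units of the state.
- manip.get_obs(): the state, without advancing time (a new reading comes with each control period).
- manip.camera(name): name is "scene" or "top"; returns the picture (384x512x3 uint8, blue, green, red); there is no depth.
- manip.camera_info(name): a dict with "camera_matrix" (3x3 intrinsics, pixels), "k1" (the pictures are not rectified: a ray, as slopes to the right and down, at radius r is drawn at 1 + k1 r^2 times it, then the intrinsics apply), "R" (3x3) and "t" (3): a world point X has camera coordinates R X + t. Camera axes: x right, y down, z forward; pixel columns grow to the right and rows downward; lengths in m; the calibration is good to about 2 mm. A picture is of the moment at which its call begins. camera_info takes no time and is no camera call.
- manip.hand_in(): hands the job in, once; it reports no verdict.
The state is a dict: "clock": time; "joint_pos": joint angles; "joint_velocities": joint speeds; "tau": joint torques, N m; "position": TCP position; "ee_rot": TCP orientation; "ft_force": force on the tool from outside, world axes, zero at the start; "torque": the same for the moment, N m; "grip_width": opening from 0.0 (shut) to 1.0 (fully open).
Only numpy, scipy, OpenCV 4.12 (cv2) and the standard library are available. Lean on these libraries where they do the work, as an engineer would, in place of code of your own. Each camera call takes 0.05 s, during which the arm holds its last target.

## Working session

There is one attempt and no reset: what is moved stays moved. The work goes in short steps, Python scripts to look and compute and a tool call to move; the robot and the scene stay as the last step left them, time stands still between calls to the robot, and variables do not carry over. Pictures are saved under pics/ and viewed, and the job is handed in when it is done.

Besides the shell and the picture viewer there is one more tool, called after "Call:" as name([rows], argument=value, ...), one row to a line, values as JSON. step_arm: Moves the arm, as the interface text tells. Its arguments: {"type":"object","properties":{"motion":{"type":"array"},"jaw":{"type":"number"},"force":{"type":"number"}},"required":["motion"]}

```bash
mkdir -p pics; ls; python3 - <<'E'
from workcell import manip
import cv2
for n in ("scene","top"):
    im=manip.camera(n); cv2.imwrite(f"pics/{n}0.png",im)
    ci=manip.camera_info(n); print(n,ci)
print(manip.get_obs())
E
```

```text
pics
scene {'camera_matrix': array([[355.65412473,   0.        , 258.32766669],
       [  0.        , 355.65412473, 190.67377002],
       [  0.        ,   0.        ,   1.        ]]), 'k1': -0.106978973641141, 'R': array([[ 0.20215398,  0.97923072,  0.0155234 ],
       [ 0.71339959, -0.13637892, -0.68735858],
       [-0.67096557,  0.15002666, -0.72615233]]), 't': array([-0.15425153, -0.29106866,  1.46638949])}
top {'camera_matrix': array([[401.767676  ,   0.        , 249.23868095],
       [  0.        , 401.767676  , 190.00352041],
       [  0.        ,   0.        ,   1.        ]]), 'k1': 0.031087333057080974, 'R': array([[-0.02853038, -0.99958898,  0.00280711],
       [-0.99664446,  0.02823058, -0.07683007],
       [ 0.07671925, -0.00498968, -0.99704025]]), 't': array([0.05548371, 0.53363091, 1.47662404])}
{'clock': 0.1, 'joint_pos': array([ 1.16740517,  0.33280991, -0.06472267,  1.46087242,  0.02159145,
        1.34992284, -0.08849974]), 'joint_velocities': array([ 0.00037613, -0.00321155, -0.0012942 , -0.0020433 , -0.0010324 ,
       -0.00183906,  0.00070864]), 'tau': array([ 1.47097511e-03, -6.26746631e+01,  4.89539572e-02, -3.92431068e+01,
        1.62349310e-02,  7.01962999e-03,  6.38715755e-05]), 'position': array([ 0.23214495, -0.57985526,  0.19288761]), 'ee_rot': array([ 9.81925514e-01,  1.89266612e-01, -1.46892149e-04, -6.42081574e-04]), 'ft_force': array([-0.41707747, -0.22260883, -0.27446213]), 'torque': array([-0.00688557,  0.06303865, -0.00216776]), 'grip_width': 0.9991976819807519}
```

View pics/scene0.png

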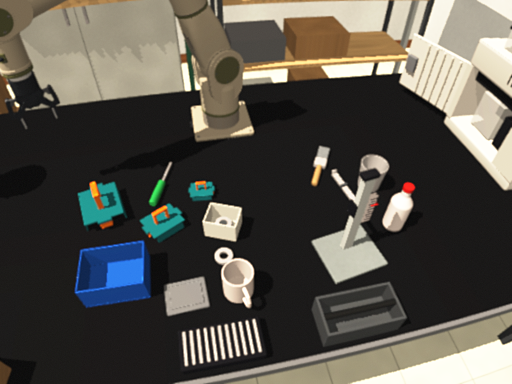

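View pics/top0.png

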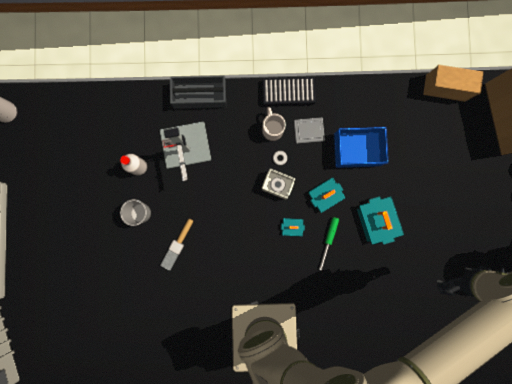

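The top view shows the middle lid near (327,194), the tub at (279,184), and the balance near (185,145) with its arm ending near (184,178). I'll zoom in.

```bash
python3 - <<'E'
import cv2,numpy as np
t=cv2.imread("pics/top0.png"); s=cv2.imread("pics/scene0.png")
cv2.imwrite("pics/t_lid.png",cv2.resize(t[160:230,250:360],None,fx=7,fy=7,interpolation=cv2.INTER_CUBIC))
cv2.imwrite("pics/t_bal.png",cv2.resize(t[115:190,140:230],None,fx=7,fy=7,interpolation=cv2.INTER_CUBIC))
cv2.imwrite("pics/s_lid.png",cv2.resize(s[170:250,130:250],None,fx=6,fy=6,interpolation=cv2.INTER_CUBIC))
cv2.imwrite("pics/s_bal.png",cv2.resize(s[145:285,300:420],None,fx=4,fy=4,interpolation=cv2.INTER_CUBIC))
E
```

```text
(no output)
```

View pics/t_lid.png

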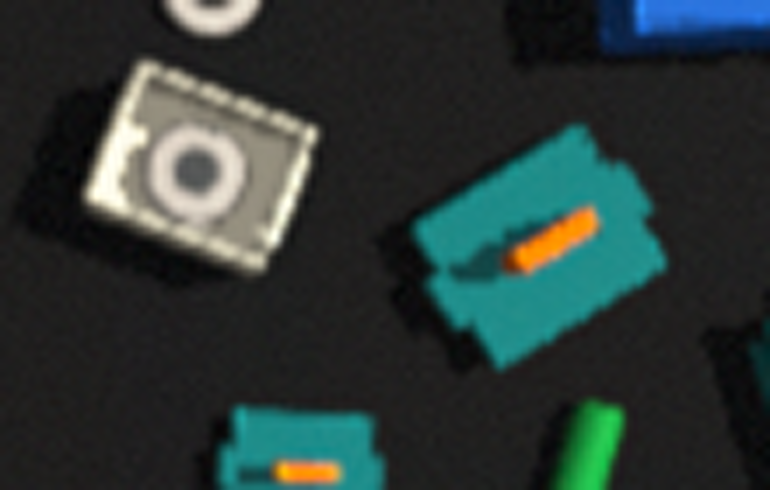

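View pics/t_bal.png

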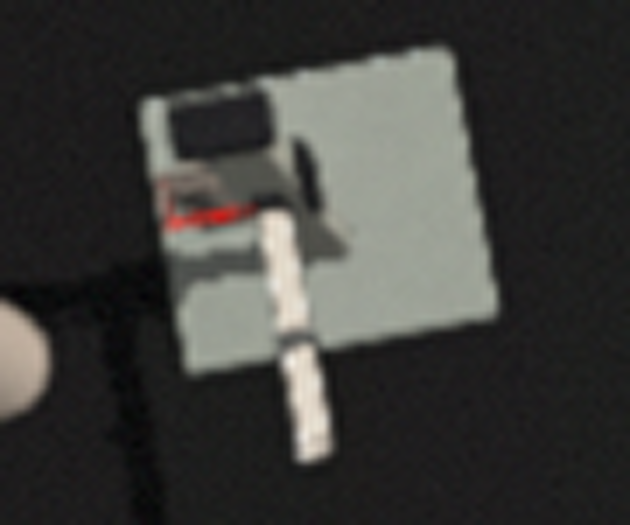

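View pics/s_lid.png

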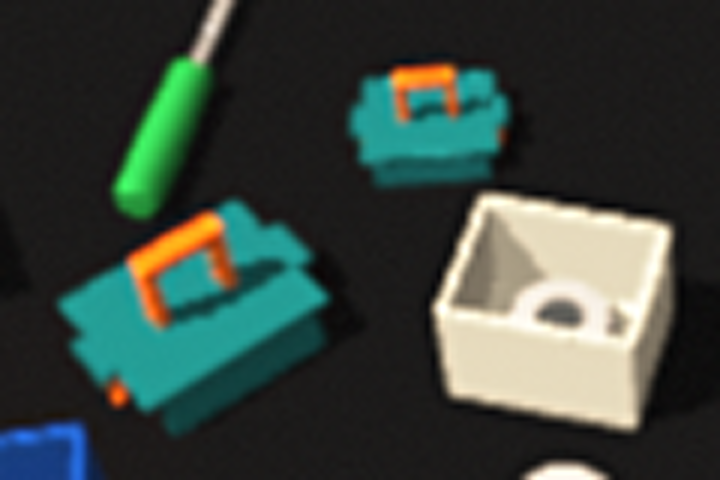

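View pics/s_bal.png

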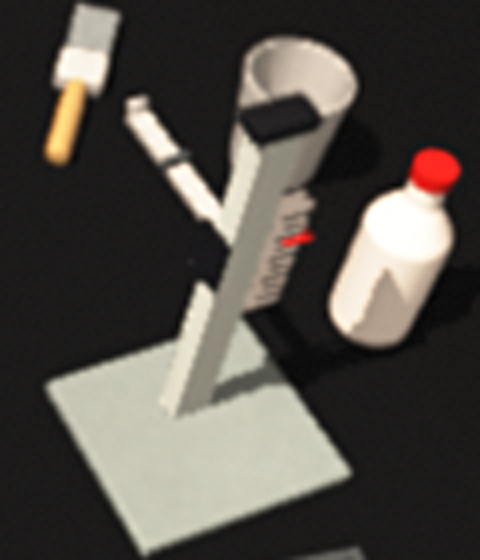

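```bash
cat > h.py <<'E'
import cv2,numpy as np
from workcell import manip
def info(n):
    c=manip.camera_info(n); return c["camera_matrix"],np.array([c["k1"],0,0,0,0.]),c["R"],c["t"]
def rays(n,px):
    K,d,R,t=info(n)
    u=cv2.undistortPoints(np.asarray(px,float).reshape(-1,1,2),K,d).reshape(-1,2)
    return -R.T@t,(R.T@np.c_[u,np.ones(len(u))].T).T
def plane(n,px,z):
    c,r=rays(n,px); return c+r*((z-c[2])/r[:,2])[:,None]
def tri(pt,ps):
    c1,r1=rays("top",[pt]);c2,r2=rays("scene",[ps]);r1=r1[0];r2=r2[0]
    s=np.linalg.lstsq(np.c_[r1,-r2],c2-c1,rcond=None)[0]
    a=c1+s[0]*r1;b=c2+s[1]*r2; return (a+b)/2,np.linalg.norm(a-b)
def proj(n,X):
    K,d,R,t=info(n); return cv2.projectPoints(np.asarray(X,float).reshape(-1,1,3),cv2.Rodrigues(R)[0],t,K,d)[0].reshape(-1,2)
def blobs(im,lo,hi,amin=30):
    h=cv2.cvtColor(im,cv2.COLOR_BGR2HSV); m=cv2.inRange(h,np.array(lo),np.array(hi))
    return m,[c for c in cv2.findContours(m,cv2.RETR_EXTERNAL,cv2.CHAIN_APPROX_NONE)[0] if cv2.contourArea(c)>=amin]
E
python3 - <<'E'
from h import *
np.set_printoptions(precision=4,suppress=True)
print("cams",rays("top",[[0,0]])[0],rays("scene",[[0,0]])[0])
t=cv2.imread("pics/top0.png"); s=cv2.imread("pics/scene0.png")
def rect(n,c,z):
    P=plane(n,c.reshape(-1,2),z)[:,:2].astype(np.float32); r=cv2.minAreaRect(P*1000); return r
for nm,lo,hi,z in [("orange",(5,150,120),(20,255,255),.074),("teal",(80,100,60),(95,255,255),.030)]:
    for n,im in (("top",t),("scene",s)):
        m,cs=blobs(im,lo,hi,15)
        for c in cs:
            x=c.reshape(-1,2).mean(0)
            r=rect(n,c,z); print(nm,n,x,cv2.contourArea(c),"ctr mm",np.round(r[0],1),np.round(r[1],1),round(r[2],1))
# tub: white rim z=.066
m=cv2.inRange(t,(90,90,90),(255,255,255)); 
m,_=m,0
for c in cv2.findContours(m,cv2.RETR_EXTERNAL,cv2.CHAIN_APPROX_NONE)[0]:
    x=c.reshape(-1,2).mean(0)
    if abs(x-[279,184]).max()<12: r=rect("top",c,.066); print("tub",x,cv2.contourArea(c),r)
print("tub corners", plane("top",[[250+145/7,160+65/7],[250+317/7,160+130/7],[250+258/7,160+270/7],[250+90/7,160+195/7]],.066))
print("scene tub corners", plane("scene",[[130+485/6,170+197/6],[130+670/6,170+225/6],[130+632/6,170+342/6],[130+440/6,170+305/6]],.066))
E
```

```text
cams [0.4201 0.0478 1.5131] [ 1.2227 -0.1086  0.8671]
orange top [386.4565 219.7391] 59.0 ctr mm [ 410.  -445.1] [63.7 17. ] 15.3
orange top [328.72 193.8 ] 34.5 ctr mm [ 508.9 -244.1] [12.8 47.1] 29.2
orange top [458.5692  78.9462] 866.0 ctr mm [ 913.8 -732. ] [163.5  80.2] 80.1
orange scene [106.2593 224.2593] 39.5 ctr mm [ 537.2 -397.4] [17.4 33.4] 21.1
orange scene [159.7458 213.4068] 90.5 ctr mm [ 527.6 -243.2] [49.3 52.3] 25.6
orange scene [200.4359 184.0513] 29.5 ctr mm [ 430.7 -118.4] [31.4 35.3] 84.3
orange scene [ 95.9565 194.3768] 127.5 ctr mm [ 409.8 -440.2] [129.   21.3] 19.0
orange scene [307.3544  72.9367] 298.5 ctr mm [-197.9  427.3] [152.1  99.4] 89.4
orange scene [183.3333  57.6667] 20.0 ctr mm [-450.4 -125.3] [19.7 68.6] 87.0
orange scene [316.5491  37.6358] 1936.5 ctr mm [-601.1  630.4] [344.1 567.7] 80.1
teal top [292.3521 226.7887] 349.5 ctr mm [ 394.1 -114.7] [85.4 63.8] 85.1
teal top [381.1986 220.0479] 1406.0 ctr mm [ 410.6 -440.7] [174.2 124.3] 15.1
teal top [326.4409 194.7849] 723.5 ctr mm [ 509.  -245.6] [ 91.8 125.8] 29.9
teal scene [162.2617 221.745 ] 802.5 ctr mm [ 520.2 -242.1] [109.5 126.8] 29.8
teal scene [ 99.2391 202.962 ] 1173.0 ctr mm [ 401.8 -442.9] [177.7 126.1] 15.4
teal scene [201.0825 190.2784] 316.5 ctr mm [ 413.3 -117.9] [84.9 82.3] 84.9
tub [278.2584 183.2809] 588.5 ((552.6350708007812, -65.76493835449219), (103.310546875, 81.1026382446289), 66.49117279052734)
tub corners [[ 0.6046 -0.0395  0.066 ]
 [ 0.5683 -0.1273  0.066 ]
 [ 0.4967 -0.0942  0.066 ]
 [ 0.5379 -0.0089  0.066 ]]
scene tub corners [[ 0.5049 -0.0934  0.066 ]
 [ 0.5405 -0.0056  0.066 ]
 [ 0.6088 -0.0356  0.066 ]
 [ 0.5696 -0.1224  0.066 ]]
```

```bash
python3 - <<'E'
from h import *
np.set_printoptions(precision=4,suppress=True)
t=cv2.imread("pics/top0.png"); s=cv2.imread("pics/scene0.png")
T=lambda x,y:(140+(x+.5)/7-.5,115+(y+.5)/7-.5); S=lambda x,y:(300+(x+.5)/4-.5,145+(y+.5)/4-.5)
print("collar",tri(T(297,338),S(176,160)))
print("tipend",tri(T(314,455),S(136,104)))
print("top plane arm axis", plane("top",[T(297,338),T(314,455),T(275,225)],.194))
b=plane("top",[T(145,100),T(450,48),T(497,315),T(188,373)],.012); print("base corners",b,b.mean(0))
d=b[1]-b[0];print("side ang",np.degrees(np.arctan2(d[1],d[0])),np.linalg.norm(d)); d=b[0]-b[3];print(np.degrees(np.arctan2(d[1],d[0])),np.linalg.norm(d))
bs=plane("scene",[S(45,385),S(180,335),S(352,472),S(148,552)],.012); print(bs)
# tub: line fits on upscaled threshold
for n,im,x0,y0 in (("top",t,255,160),("scene",s,190,192)):
    c=cv2.resize(im[y0:y0+50,x0:x0+60],None,fx=8,fy=8,interpolation=cv2.INTER_CUBIC); g=cv2.cvtColor(c,cv2.COLOR_BGR2GRAY)
    m=cv2.inRange(g,95,255); cs=cv2.findContours(m,cv2.RETR_EXTERNAL,cv2.CHAIN_APPROX_NONE)[0]; k=max(cs,key=cv2.contourArea)
    cv2.drawContours(c,[k],-1,(0,0,255),1); cv2.imwrite(f"pics/tubc_{n}.png",c)
    P=(k.reshape(-1,2)+.5)/8-.5+[x0,y0]; W=plane(n,P,.066)[:,:2]
    ctr=np.array([.554,-.066])
    for a in np.radians([-23,67]):
        u=np.array([np.cos(a),np.sin(a)]); v=np.array([-u[1],u[0]])
        h=.038 if a<0 else .048; w=.048 if a<0 else .038
        for sg in (1,-1):
          for z in (.066,0):
            W=plane(n,P,z)[:,:2]; q=W-ctr; sel=(abs(sg*(q@u)-h)<.007)&(abs(q@v)<w*.75)
            if sel.sum()<40: continue
            f=np.polyfit(q[sel]@v,q[sel]@u,1); print(n,np.degrees(a),sg,"z",z,sel.sum(),"off from nominal mm",1000*(f[1]-sg*h),"tilt deg",-np.degrees(np.arctan(f[0])))
E
```

```text
collar (array([0.6185, 0.2615, 0.1903]), np.float64(0.00022039760664075344))
tipend (array([0.5623, 0.2537, 0.1913]), np.float64(0.0008951616091148215))
top plane arm axis [[0.6179 0.2608 0.194 ]
 [0.5622 0.2537 0.194 ]
 [0.6721 0.2702 0.194 ]]
base corners [[0.7769 0.3698 0.012 ]
 [0.8011 0.2048 0.012 ]
 [0.6547 0.1826 0.012 ]
 [0.6278 0.3488 0.012 ]] [0.7152 0.2765 0.012 ]
side ang -81.65515241474371 0.16679930500644066
8.037835569062318 0.15058267309779497
[[0.6607 0.1788 0.012 ]
 [0.6367 0.2942 0.012 ]
 [0.7775 0.3723 0.012 ]
 [0.8068 0.2065 0.012 ]]
top -23.0 1 z 0.066 149 off from nominal mm 2.0040787348107463 tilt deg -0.4966752633386376
top -23.0 -1 z 0.066 149 off from nominal mm -4.124942891431199 tilt deg -0.4113747156697978
top -23.0 -1 z 0 142 off from nominal mm 1.5900578003125512 tilt deg -0.5518367480921643
top 67.0 1 z 0.066 116 off from nominal mm 3.962294044977943 tilt deg -0.5139272482092055
top 67.0 1 z 0 111 off from nominal mm 4.014662811942182 tilt deg 0.309950128560274
top 67.0 -1 z 0.066 118 off from nominal mm -3.8369778061656463 tilt deg 1.050967540311551
scene -23.0 1 z 0 185 off from nominal mm 3.5004579121535526 tilt deg -0.4722720152468654
scene -23.0 -1 z 0.066 186 off from nominal mm -1.6681356464746875 tilt deg -0.8113338701429597
scene 67.0 1 z 0.066 42 off from nominal mm 7.737177790211963 tilt deg 8.937281708712712
scene 67.0 1 z 0 117 off from nominal mm -1.0670259949551593 tilt deg -0.8235883739248921
scene 67.0 -1 z 0.066 116 off from nominal mm -2.4419556061454353 tilt deg 0.07002254435589418
```

View pics/tubc_top.png

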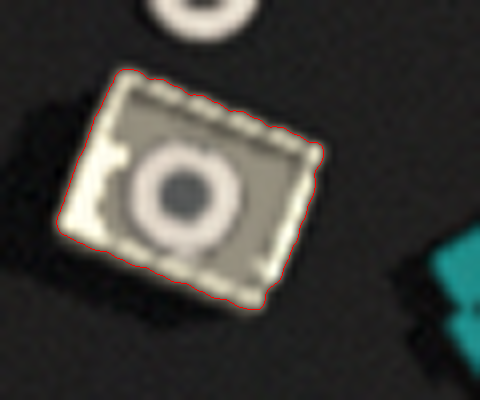

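View pics/tubc_scene.png

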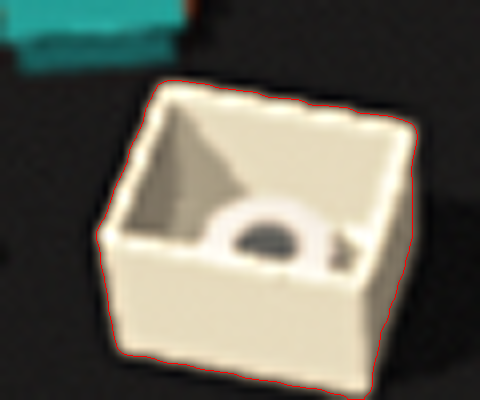

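The scene measurements agree with the given sizes:

| Item | Position (m) | Yaw |
|---|---|---|
| Lid | (0.509, -0.2445) | 29.6° |
| Tub | (0.555, -0.0665) | -23.5° |
| Hook seat | (0.5955, 0.258, 0.19) | 8° |

The collar and tip triangulate to z≈0.19, within 1 mm of each other. Next I'll go above the lid.

```bash
cat >> h.py <<'E'
from scipy.spatial.transform import Rotation as Ro
def delta(p,yaw,n=1):
    "tool-frame shift mm and turn deg to reach TCP p with tool x at yaw (deg), z down"
    o=manip.get_obs(); R=Ro.from_quat(o["ee_rot"])
    G=Ro.from_euler("z",yaw,degrees=True)*Ro.from_euler("x",180,degrees=True)
    d=R.inv().apply(np.asarray(p)-o["position"])*1000; r=(R.inv()*G).as_rotvec(degrees=True)
    print("t",round(o["clock"],2),"pos",np.round(o["position"],4),"F",np.round(o["ft_force"],2),"w",round(o["grip_width"],3),"yaw",np.round(np.degrees(np.arctan2(*R.as_matrix()[1::-1,0])),2))
    print("shift",np.round(d,1),"turn",np.round(r,2),"rows of 50mm",np.linalg.norm(d)/50)
E
python3 -c "
from h import *
delta([.509,-.2445,.16],29.6)"
```

```text
t 0.1 pos [ 0.2321 -0.5799  0.1929] F [-0.42 -0.22 -0.27] w 0.999 yaw 21.82
shift [ 381.7 -208.4   33.1] turn [-0.08 -0.   -7.78] rows of 50mm 8.72223500555745
```

Call:
step_arm([
  [20,-11,0,0,0,0],
  [42,-23,0,0,0,0],
  [42,-23,0,0,0,0],
  [42,-23,0,0,0,0],
  [42,-23,0,0,0,0],
  [42,-23,0,0,0,0],
  [42,-23,0,0,0,0],
  [42,-23,0,0,0,0],
  [30,-16,5,0,0,0],
  [15,-8,5,0,0,-4],
  [0,0,0,0,0,-4],
], jaw=85, force=60)

```text
clock: 1.48
position: [0.5029, -0.2401, 0.1806]
ee_rot: [0.964, 0.266, -0.001, -0.003]
ft_force: [0.2, -0.8, 0.1]
grip_width: 0.993
```

```bash
python3 -c "
from h import *
delta([.509,-.2445,.10],29.6)"
```

```text
t 1.48 pos [ 0.5029 -0.2401  0.1806] F [ 0.15 -0.75  0.05] w 0.993 yaw 30.89
shift [ 3.   7.4 80.5] turn [-0.33 -0.01  1.29] rows of 50mm 1.618331468402845
```

Call:
step_arm([
  [3,7,30,0,0,1.3],
  [0,0,30,0,0,0],
  [0,0,20,0,0,0],
  [0,0,0,0,0,0],
])

```text
clock: 1.98
position: [0.5074, -0.2446, 0.0978]
ee_rot: [0.965, 0.261, -0.001, -0.003]
ft_force: [0.4, -0.0, -0.2]
grip_width: 0.993
```

```bash
python3 -c "
from h import *
delta([.509,-.2445,.036],29.6)
t=manip.camera('top');s=manip.camera('scene')
cv2.imwrite('pics/a.png',np.hstack([cv2.resize(t[160:230,280:370],(400,311),interpolation=3),cv2.resize(s[165:245,110:210],(390,311),interpolation=3)]))"
```

```text
t 1.98 pos [ 0.5074 -0.2446  0.0978] F [ 0.43 -0.02 -0.16] w 0.993 yaw 30.2
shift [ 1.5  1.  61.8] turn [-0.32  0.08  0.6 ] rows of 50mm 1.2362259891825815
```

View pics/a.png

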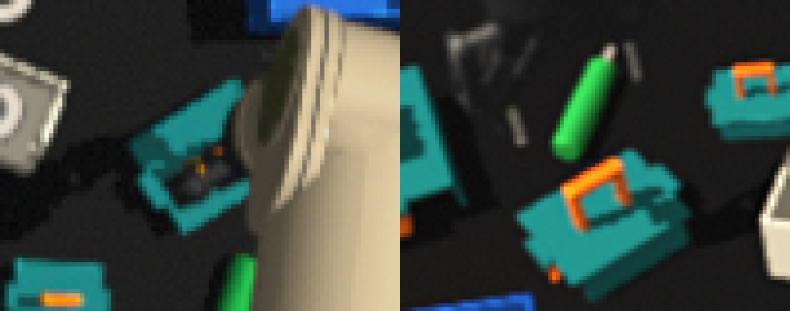

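```bash
python3 -c "
from h import *
o=manip.get_obs();R=Ro.from_quat(o['ee_rot']).as_matrix();p=o['position']
P=[p+R@[0,d,-.01] for d in (-.0425,.0425)]
q=proj('scene',P); print((q-[110,165])*3.9+[400,0])
q=proj('scene',[[.509,-.2445,.074]]);print((q-[110,165])*3.9+[400,0])"
```

```text
[[632.78669192 112.93170855]
 [532.89724166 169.74836762]]
[[593.49994233 172.61216782]]
```

Call:
step_arm([
  [1.5,1,25,0,0,0],
  [0,0,20,0,0,-0.6],
  [0,0,12,0,0,0],
  [0,0,4,0,0,0],
  [0,0,0,0,0,0],
])

```text
clock: 2.7
position: [0.514, -0.2472, 0.0431]
ee_rot: [0.964, 0.266, 0.003, 0.002]
ft_force: [-0.8, -0.9, 0.4]
grip_width: 0.994
```

```bash
python3 -c "
from h import *
delta([.509,-.2445,.036],29.6)
t=manip.camera('top');s=manip.camera('scene')
cv2.imwrite('pics/b.png',np.hstack([cv2.resize(t[160:230,280:370],(400,311),interpolation=3),cv2.resize(s[165:245,110:210],(390,311),interpolation=3)]))"
```

```text
t 2.7 pos [ 0.514  -0.2472  0.0431] F [-0.77 -0.88  0.44] w 0.994 yaw 30.85
shift [-3.  -4.9  7.1] turn [ 0.28 -0.29  1.25] rows of 50mm 0.18250803062904414
```

View pics/b.png

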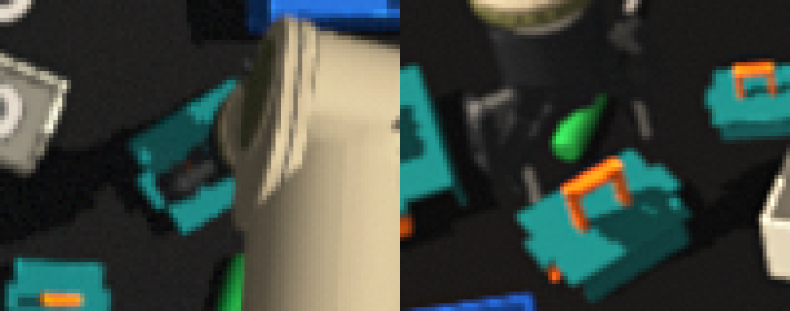

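```bash
python3 -c "
from h import *
o=manip.get_obs();R=Ro.from_quat(o['ee_rot']).as_matrix();p=o['position']
P=[p+R@[x,d,z] for z in (0,-.013,-.025) for d in (-.047,.047) for x in (-.011,.011)]
s=manip.camera('scene')
c=cv2.resize(s[165:245,110:210],None,fx=8,fy=8,interpolation=3); c=cv2.convertScaleAbs(c,alpha=2,beta=10)
for i,q in enumerate(proj('scene',P)):
    u=(q-[110,165]+.5)*8-.5
    cv2.circle(c,(int(u[0]),int(u[1])),3,[(0,0,255),(255,0,255),(255,255,0)][i//4],-1)
cv2.imwrite('pics/c.png',c[:600])
"
```

```text
(no output)
```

View pics/c.png

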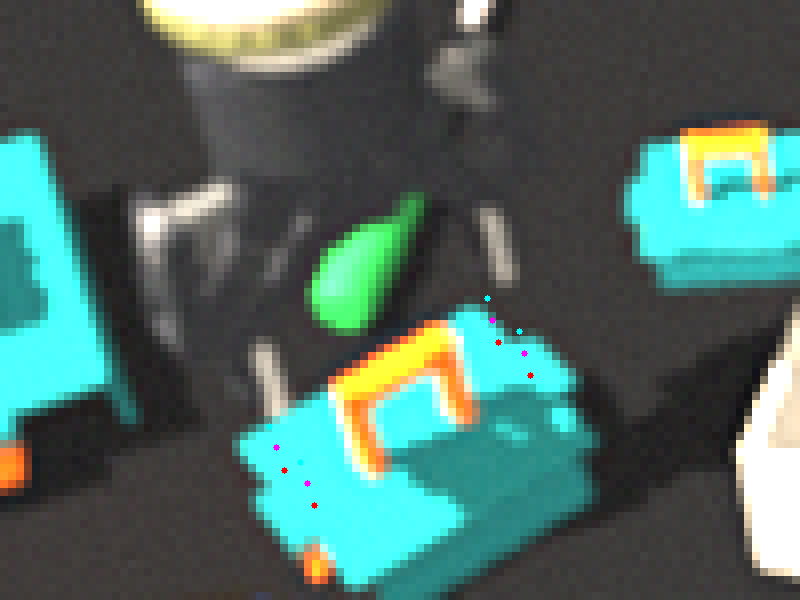

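```bash
python3 -c "
from h import *
o=manip.get_obs();R=Ro.from_quat(o['ee_rot']).as_matrix();p=o['position']
P=[p+R@[x,d,z] for z in (0,-.013,-.030) for d in (-.047,.047) for x in (-.011,.011)]
a=np.radians(29.6);L=np.array([.509,-.2445,0]);X=np.array([np.cos(a),np.sin(a),0]);Y=np.array([-X[1],X[0],0]);Z=np.array([0,0,1])
P+=[L+X*i+Y*j+Z*.074 for i in(-.006,.006) for j in (-.023,.023)]
P+=[L+X*i+Y*j+Z*.030 for i in(-.044,.044) for j in (-.053,.053)]
for n,x0,y0 in (('scene',110,165),('top',285,160)):
  s=manip.camera(n)
  c=cv2.resize(s[y0:y0+75,x0:x0+100],None,fx=8,fy=8,interpolation=3); c=cv2.convertScaleAbs(c,alpha=2,beta=10)
  for i,q in enumerate(proj(n,P)):
    u=(q-[x0,y0]+.5)*8-.5
    cv2.circle(c,(int(u[0]),int(u[1])),3,[(0,0,255),(255,0,255),(255,255,0),(0,255,0),(255,0,0)][i//4],-1)
  cv2.imwrite(f'pics/d_{n}.png',c)
"
```

```text
(no output)
```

View pics/d_scene.png

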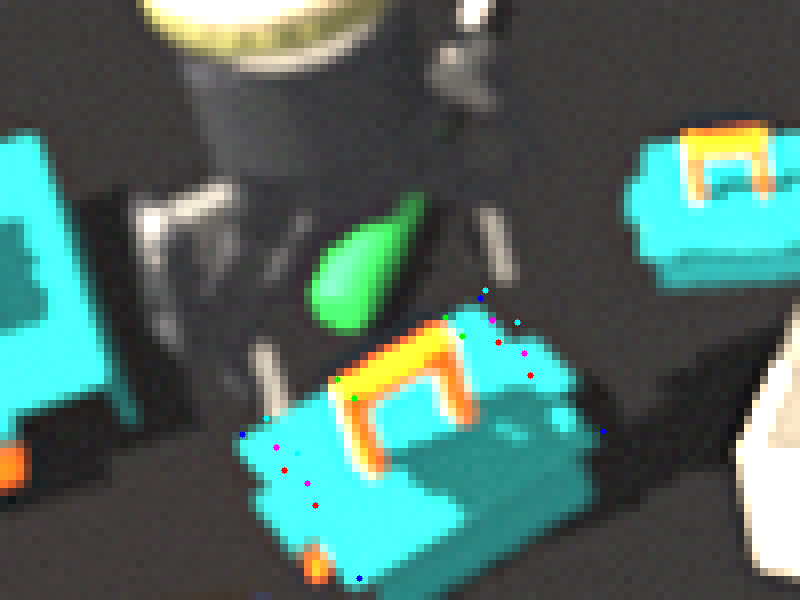

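View pics/d_top.png

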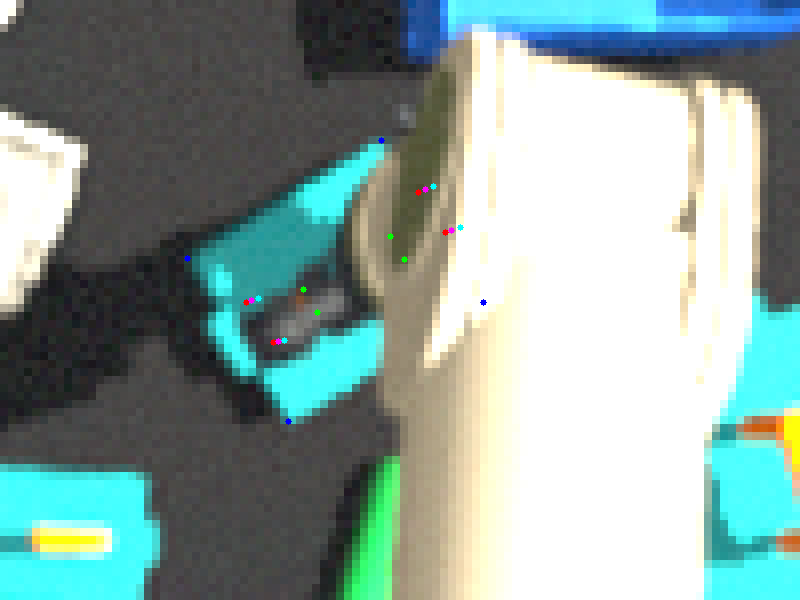

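```bash
python3 -c "
from h import *
f=lambda x,y,x0,y0:(x0+(x+.5)/8-.5,y0+(y+.5)/8-.5)
o=manip.get_obs();R=Ro.from_quat(o['ee_rot']).as_matrix();p=o['position']
for tt in ((250,325),(262,335),(275,350)):
  for ss in ((265,380),(278,412)):
    X,e=tri(f(*tt,285,160),f(*ss,110,165)); print(X.round(4),round(e,4),'tool',(R.T@(X-p)*1000).round(1))
print(rays('scene',[f(507,283,110,165),f(278,412,110,165)]))
for z in (.043,.056,.07,.09): print(z,[(R.T@(q-p)*1000).round(0) for q in plane('scene',[f(507,283,110,165),f(278,412,110,165)],z)])
"
```

```text
[ 0.4923 -0.2502  0.0489] 0.0969 tool [-20.2  -8.5  -5.9]
[ 0.4928 -0.2514  0.0304] 0.0929 tool [-20.4  -7.3  12.6]
[ 0.4874 -0.254   0.0434] 0.0919 tool [-26.3  -7.8  -0.4]
[ 0.4879 -0.2552  0.0248] 0.0879 tool [-26.6  -6.6  18.2]
[ 0.4804 -0.2584  0.0354] 0.0868 tool [-34.7  -7.6   7.5]
[ 0.4807 -0.2597  0.0166] 0.0827 tool [-35.1  -6.4  26.3]
(array([ 1.22272769, -0.10864531,  0.86714811]), array([[-0.70110993, -0.09014999, -0.74792059],
       [-0.68501107, -0.1774999 , -0.78084287]]))
0.043 [array([-35., -66.,  -0.]), array([-37.,  35.,   0.])]
0.056 [array([-23., -61., -13.]), array([-26.,  38., -13.])]
0.07 [array([-11., -56., -27.]), array([-14.,  42., -27.])]
0.09 [array([  6., -48., -47.]), array([  4.,  47., -47.])]
```

```bash
python3 -c "
from h import *
f=lambda x,y,x0,y0:(x0+(x+.5)/8-.5,y0+(y+.5)/8-.5)
o=manip.get_obs();R=Ro.from_quat(o['ee_rot']).as_matrix();p=o['position']
for tt in ((250,325),(262,335),(275,350)):
  for ss in ((490,215),(507,283)):
    X,e=tri(f(*tt,285,160),f(*ss,110,165)); print(X.round(4),round(e,4),'tool',(R.T@(X-p)*1000).round(1))
s=manip.camera('scene');c=cv2.resize(s[135:210,110:210],None,fx=8,fy=8,interpolation=3); 
cv2.imwrite('pics/e.png',(255*(c/255.)**.4).astype(np.uint8))
"
```

```text
[ 0.4853 -0.1969  0.116 ] 0.0141 tool [  1.5 -57.5 -73.2]
[ 0.487  -0.1995  0.0815] 0.0076 tool [  1.5 -54.5 -38.6]
[ 0.4811 -0.2     0.1122] 0.0089 tool [ -3.7 -57.  -69.4]
[ 0.4827 -0.2027  0.0774] 0.0023 tool [ -3.9 -54.1 -34.6]
[ 0.4747 -0.2035  0.1063] 0.0033 tool [-11.1 -57.3 -63.5]
[ 0.4762 -0.2063  0.0712] 0.0035 tool [-11.4 -54.3 -28.4]
```

View pics/e.png

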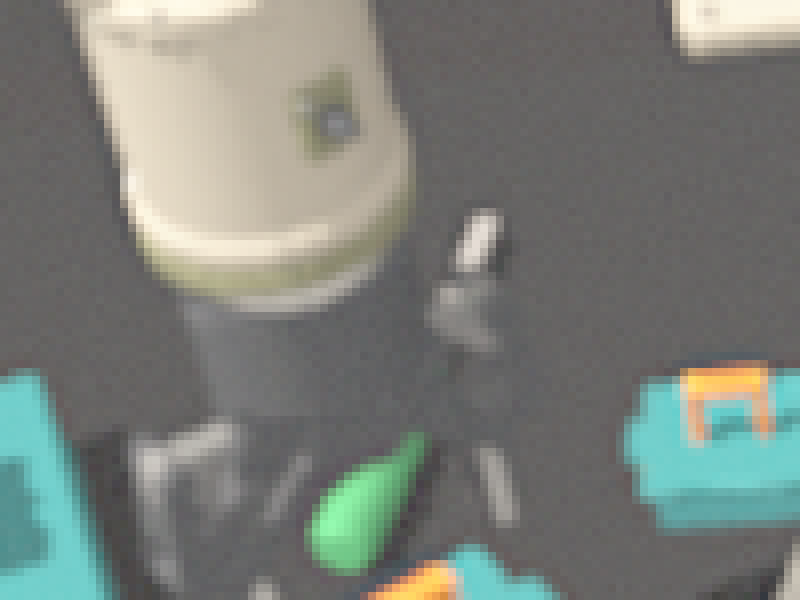

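Call:
step_arm([
  [-3,-5,4,0,0,0.6],
  [0,0,3,0,0,0.6],
  [0,0,1,0,0,0],
  [0,0,0,0,0,0],
], jaw=58)

```text
clock: 3.5
position: [0.5083, -0.2441, 0.0344]
ee_rot: [0.967, 0.255, 0.003, 0.002]
ft_force: [0.4, 0.3, 0.2]
grip_width: 0.679
```

```bash
cat > look.py <<'E'
import sys
from h import *
# usage: look.py name cam x0 y0 w h scale gamma
nm,n,x0,y0,w,hh,sc,g=sys.argv[1:9]; x0,y0,w,hh,sc=map(int,(x0,y0,w,hh,sc))
s=manip.camera(n); c=cv2.resize(s[y0:y0+hh,x0:x0+w],None,fx=sc,fy=sc,interpolation=3)
cv2.imwrite(f"pics/{nm}_full.png",s); cv2.imwrite(f"pics/{nm}.png",(255*(c/255.)**float(g)).astype(np.uint8))
E
python3 -c "
from h import *
delta([.509,-.2445,.036],29.6)"; python3 look.py f scene 110 165 100 75 8 .5
```

```text
t 3.5 pos [ 0.5083 -0.2441  0.0344] F [0.39 0.26 0.25] w 0.679 yaw 29.56
shift [ 0.4  0.7 -1.6] turn [ 0.28 -0.28 -0.04] rows of 50mm 0.0355290001457878
```

View pics/f.png

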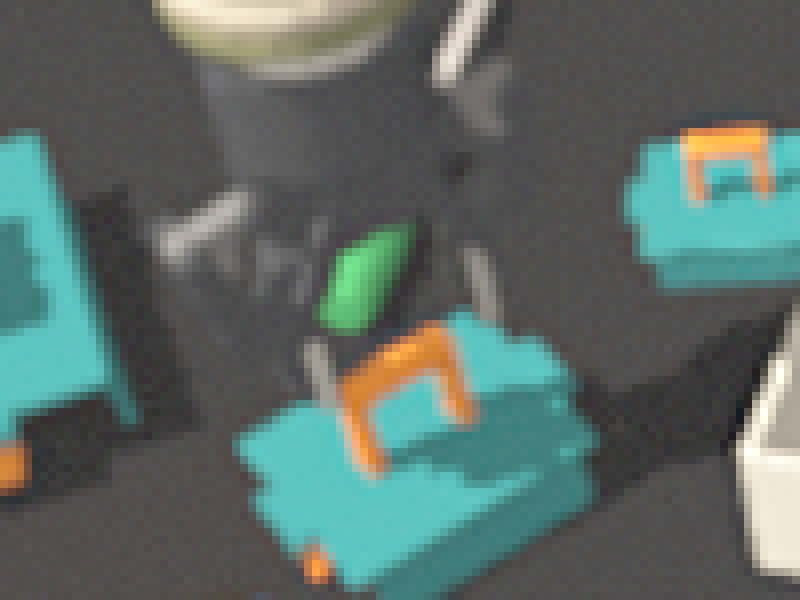

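Call:
step_arm([
  [0,0,0,0,0,0],
  [0,0,0,0,0,0],
  [0,0,0,0,0,0],
  [0,0,0,0,0,0],
], jaw=35, force=25)

```text
clock: 4.05
position: [0.5089, -0.2444, 0.0356]
ee_rot: [0.967, 0.255, 0.003, 0.002]
ft_force: [-0.0, -0.5, -0.1]
grip_width: 0.409
```

```bash

python3 -c "
from h import *
delta([.509,-.2445,.036],29.6)"; python3 look.py g scene 110 165 100 75 8 .5;python3 look.py g2 top 285 160 100 75 8 .5
```

```text
t 4.05 pos [ 0.5089 -0.2444  0.0356] F [-0.04 -0.51 -0.09] w 0.409 yaw 29.56
shift [-0.   0.1 -0.4] turn [ 0.34 -0.32 -0.04] rows of 50mm 0.008310122651387501
```

View pics/g.png

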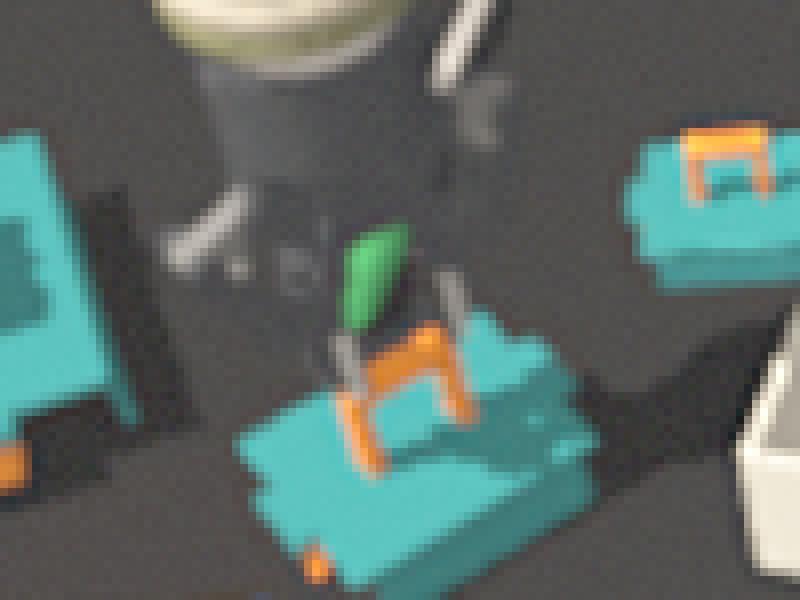

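View pics/g2.png

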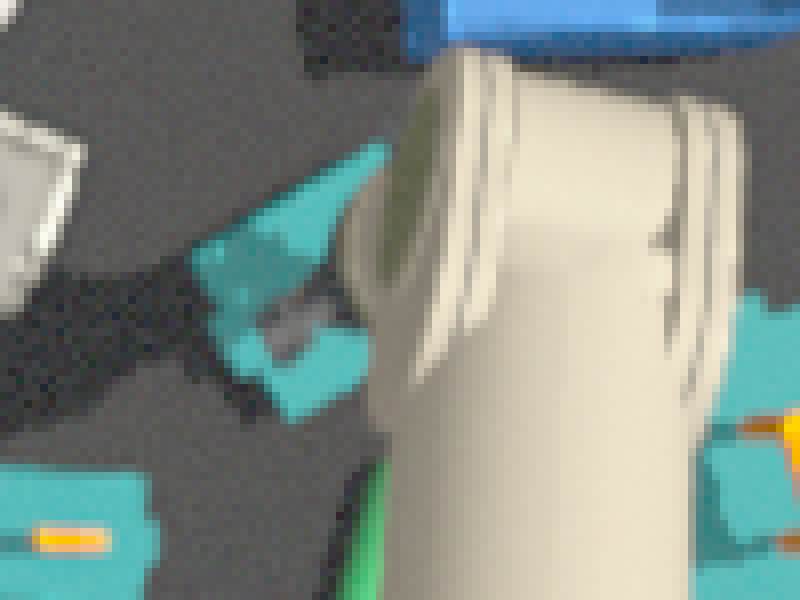

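```bash
python3 -c "
from h import *
f=lambda x,y,x0,y0:(x0+(x+.5)/8-.5,y0+(y+.5)/8-.5)
o=manip.get_obs();R=Ro.from_quat(o['ee_rot']).as_matrix();p=o['position']
for z in (.036,.056,.07,.08,.09): print(z,[(R.T@(q-p)*1000).round(0) for q in plane('scene',[f(462,335,110,165),f(355,392,110,165)],z)])
for ss in ((462,335),):
  for tt in ((275,350),(290,358),(262,330)):
    X,e=tri(f(*tt,285,160),f(*ss,110,165)); print(X.round(4),round(e,4),'tool',(R.T@(X-p)*1000).round(1))
P=[p+R@[x,y,-.073] for x,y in ((-.038,-.0425),(.038,-.0425),(.038,.0425),(-.038,.0425))]
print((proj('scene',P)-[110,165]+.5)*8-.5)
print(o['joint_pos'])
"
```

```text
0.036 [array([-27., -35.,  -1.]), array([-29.,  11.,  -1.])]
0.056 [array([-10., -29., -21.]), array([-12.,  17., -20.])]
0.07 [array([  2., -24., -35.]), array([  0.,  21., -34.])]
0.08 [array([ 11., -21., -45.]), array([  9.,  23., -44.])]
0.09 [array([ 19., -17., -54.]), array([ 18.,  26., -54.])]
[ 0.477  -0.2194  0.0449] 0.013 tool [-15.4 -37.4  -9.6]
[ 0.4733 -0.2232  0.0416] 0.0062 tool [-20.5 -35.9  -6.3]
[ 0.4858 -0.2151  0.0541] 0.0187 tool [ -5.6 -36.7 -18.8]
[[431.28938082 180.82663123]
 [540.65653104 296.62246205]
 [332.02008669 414.82125903]
 [227.60015629 290.24213427]]
[ 0.66344636  0.36098233 -0.34999526  1.79079789  0.14338492  1.00666669
 -0.79651417]
```

Call:
step_arm([
  [0,0,0,0,0,0],
  [0,0,0,0,0,0],
  [0,0,0,0,0,0],
  [0,0,2,0,0,0],
  [0,0,3,0,0,0],
  [0,0,2,0,0,0],
], jaw=62)

```text
clock: 4.9
position: [0.5089, -0.2443, 0.0278]
ee_rot: [0.967, 0.255, 0.003, 0.002]
ft_force: [-0.2, 0.2, 0.2]
grip_width: 0.722
```

```bash

python3 -c "
from h import *
print(manip.grip_depth)
delta([.509,-.2445,.036],29.6)"; python3 look.py g3 scene 110 165 100 75 8 .5
```

```text
0.0187
t 4.9 pos [ 0.5089 -0.2443  0.0278] F [-0.23  0.22  0.22] w 0.722 yaw 29.56
shift [ 0.1  0.3 -8.2] turn [ 0.32 -0.31 -0.04] rows of 50mm 0.16362723259691517
```

View pics/g3.png

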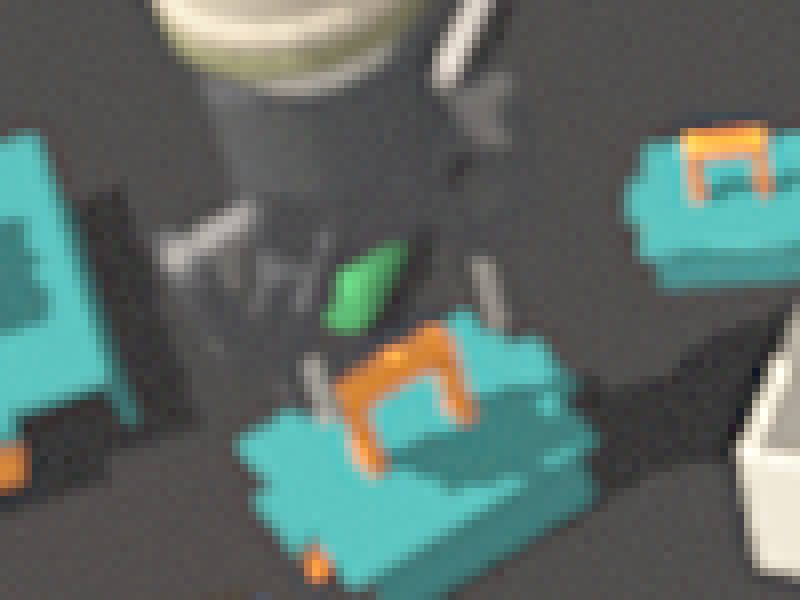

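Call:
step_arm([
  [0,0,3,0,0,0],
  [0,0,3,0,0,0],
  [0,0,3,0,0,0],
  [0,0,3,0,0,0],
  [0,0,0,0,0,0],
], jaw=62)

```text
clock: 5.58
position: [0.5086, -0.2443, 0.0145]
ee_rot: [0.967, 0.255, 0.003, 0.002]
ft_force: [-0.4, 0.0, 0.6]
grip_width: 0.726
```

```bash

python3 -c "
from h import *
delta([.509,-.2445,.036],29.6)"; python3 look.py g4 scene 110 165 100 75 8 .5;python3 look.py g5 top 285 160 100 75 8 .5
```

```text
t 5.58 pos [ 0.5086 -0.2443  0.0145] F [-0.41  0.01  0.57] w 0.726 yaw 29.56
shift [  0.3   0.5 -21.5] turn [ 0.28 -0.29 -0.04] rows of 50mm 0.4303127150228773
```

View pics/g4.png

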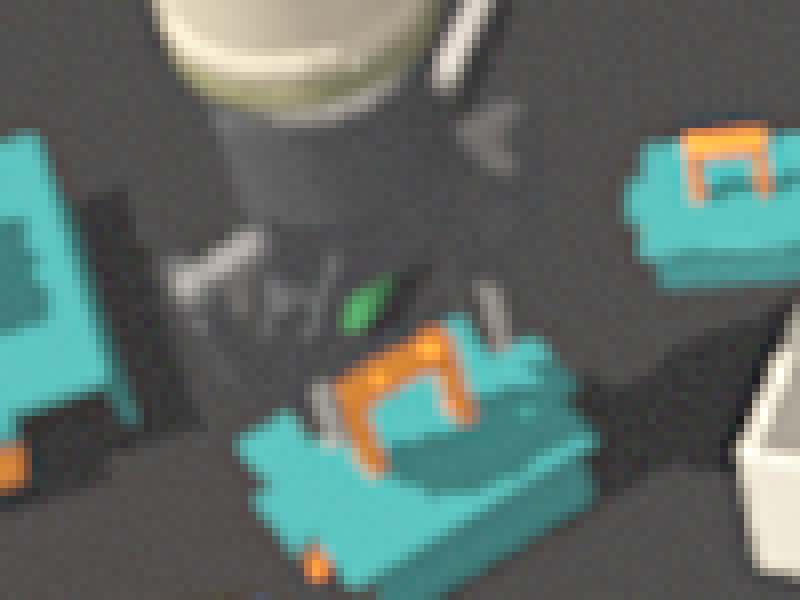

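View pics/g5.png

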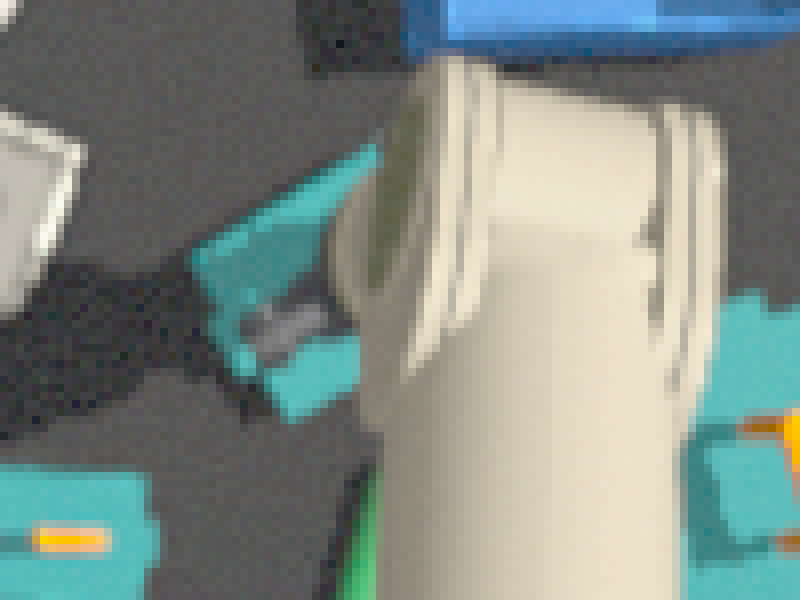

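```bash
python3 -c "
from h import *
f=lambda x,y,x0,y0:(x0+(x+.5)/8-.5,y0+(y+.5)/8-.5)
o=manip.get_obs();R=Ro.from_quat(o['ee_rot']).as_matrix();p=o['position']
for z in (.0145,.03,.04,.05,.06): print(z,[(R.T@(q-p)*1000).round(0) for q in plane('scene',[f(503,348,110,165),f(330,446,110,165)],z)])
for z in (.03,.05,.07): print(z,[(R.T@(q-p)*1000).round(0) for q in plane('top',[f(240,325,285,160),f(250,305,285,160),f(270,365,285,160)],z)])
"
```

```text
0.0145 [array([-30., -51.,  -0.]), array([-30.,  27.,   0.])]
0.03 [array([-16., -46., -16.]), array([-17.,  30., -15.])]
0.04 [array([ -8., -42., -25.]), array([ -9.,  33., -25.])]
0.05 [array([  1., -39., -35.]), array([ -0.,  35., -35.])]
0.06 [array([  9., -36., -45.]), array([  8.,  38., -45.])]
0.03 [array([  5., -48., -15.]), array([ 11., -39., -15.]), array([-17., -46., -16.])]
0.05 [array([  6., -51., -35.]), array([ 12., -43., -35.]), array([-16., -49., -36.])]
0.07 [array([  7., -55., -55.]), array([ 13., -46., -55.]), array([-15., -53., -56.])]
```

The jaw closed to 35 mm without touching the loop, and the reported TCP is below the plate height with no contact. So the real fingertips sit about 40 mm above the reported TCP. I'll carry on down by force and sight, and use the lid standing on the table as the height reference.

Call:
step_arm([
  [0,0,3,0,0,0],
  [0,0,3,0,0,0],
  [0,0,3,0,0,0],
  [0,0,0,0,0,0],
], jaw=62)

```text
clock: 6.18
position: [0.509, -0.2444, 0.0053]
ee_rot: [0.967, 0.255, 0.003, 0.002]
ft_force: [-0.5, -0.3, 0.4]
grip_width: 0.726
```

```bash

python3 -c "
from h import *
delta([.509,-.2445,.0],29.6)"
```

```text
t 6.17 pos [ 0.509  -0.2444  0.0053] F [-0.51 -0.31  0.37] w 0.726 yaw 29.56
shift [-0.1  0.1  5.3] turn [ 0.31 -0.31 -0.04] rows of 50mm 0.10508420163162638
```

Call:
step_arm([
  [0,0,3,0,0,0],
  [0,0,3,0,0,0],
  [0,0,2,0,0,0],
  [0,0,0,0,0,0],
], jaw=62)

```text
clock: 6.68
position: [0.5091, -0.2444, -0.0033]
ee_rot: [0.967, 0.255, 0.003, 0.002]
ft_force: [0.8, 0.2, -0.8]
grip_width: 0.722
```

```bash

python3 -c "
from h import *
delta([.509,-.2445,.0],29.6)"; python3 look.py g6 scene 110 165 100 75 8 .5;python3 look.py g7 top 285 160 100 75 8 .5
```

```text
t 6.67 pos [ 0.5091 -0.2444 -0.0033] F [ 0.77  0.2  -0.85] w 0.722 yaw 29.56
shift [-0.1  0.1 -3.3] turn [ 0.31 -0.31 -0.04] rows of 50mm 0.06669307110945161
```

View pics/g6.png

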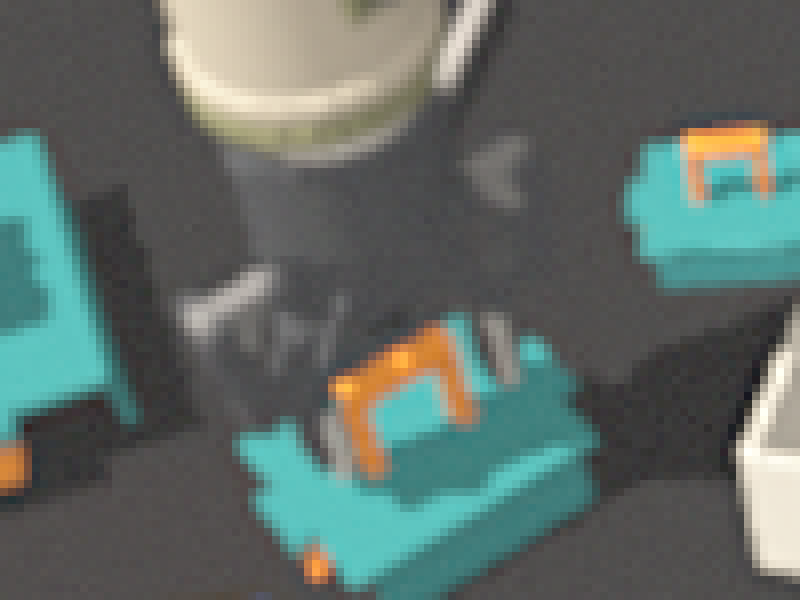

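The fingertips now straddle the uprights just above the plate, so I'll close.

Call:
step_arm([
  [0,0,0,0,0,0],
  [0,0,0,0,0,0],
  [0,0,0,0,0,0],
  [0,0,0,0,0,0],
  [0,0,0,0,0,0],
], jaw=30, force=60)

```text
clock: 7.4
position: [0.5094, -0.2445, -0.0027]
ee_rot: [0.967, 0.255, 0.004, 0.002]
ft_force: [-0.2, 0.6, 1.3]
grip_width: 0.527
```

```bash

python3 -c "
from h import *
delta([.509,-.2445,.0],29.6)"; python3 look.py g8 scene 110 165 100 75 8 .5
```

```text
t 7.4 pos [ 0.5094 -0.2445 -0.0027] F [-0.18  0.64  1.3 ] w 0.527 yaw 29.56
shift [-0.3 -0.2 -2.7] turn [ 0.35 -0.33 -0.04] rows of 50mm 0.0543800811226712
```

View pics/g8.png

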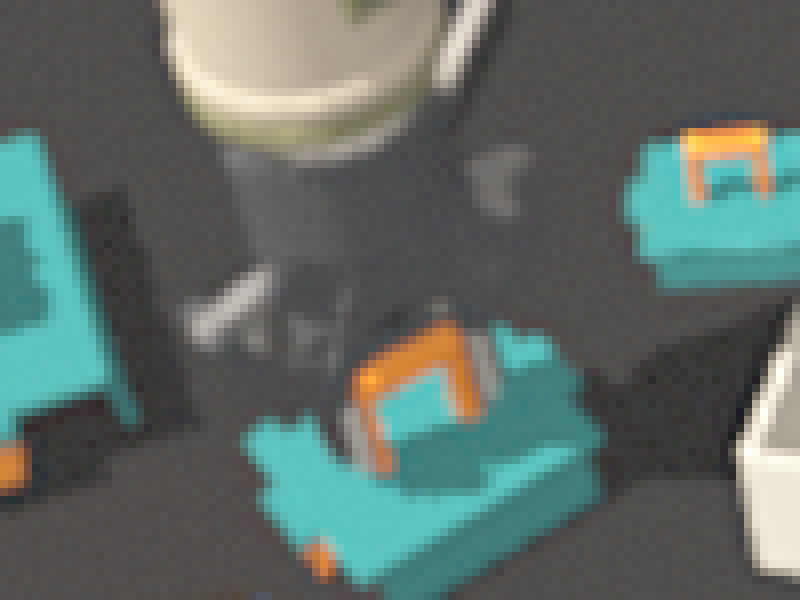

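Gripped at 45 mm. I'll lift and check the hold.

Call:
step_arm([
  [0,0,-5,0,0,0],
  [0,0,-15,0,0,0],
  [0,0,-30,0,0,0],
  [0,0,-30,0,0,0],
  [0,0,-30,0,0,0],
  [0,0,-15,0,0,0],
  [0,0,0,0,0,0],
])

```text
clock: 8.32
position: [0.5084, -0.2441, 0.1301]
ee_rot: [0.967, 0.255, 0.004, 0.003]
ft_force: [-0.1, -0.0, -1.2]
grip_width: 0.528
```

```bash

python3 -c "
from h import *
delta([.555,-.0665,.11],-23.5)"; python3 look.py k scene 90 120 150 112 5 .6
```

```text
t 8.32 pos [ 0.5084 -0.2441  0.1301] F [-0.11 -0.02 -1.18] w 0.528 yaw 29.59
shift [ 128.  -131.6   20. ] turn [ 0.22 -0.56 53.09] rows of 50mm 3.6935612046244675
```

View pics/k.png

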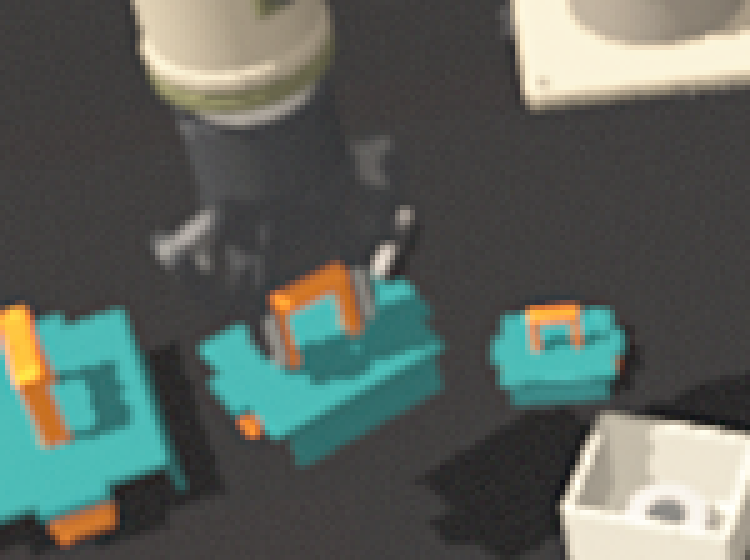

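Call:
step_arm([
  [16,-16,0,0,0,0],
  [32,-33,0,0,0,0],
  [32,-33,0,0,0,0],
  [32,-33,0,0,0,0],
  [16,-16,0,0,0,4],
  [0,0,0,0,0,10],
  [0,0,0,0,0,10],
  [0,0,0,0,0,10],
  [0,0,0,0,0,10],
  [0,0,0,0,0,7],
  [0,0,0,0,0,0],
])

```text
clock: 9.75
position: [0.5469, -0.0597, 0.112]
ee_rot: [0.98, -0.199, -0.008, 0.0]
ft_force: [0.3, 0.9, -1.0]
grip_width: 0.528
```

```bash

python3 -c "
from h import *
delta([.555,-.0665,.11],-23.5)"; python3 look.py l scene 150 120 130 112 6 .6;python3 look.py l2 top 230 140 100 80 8 .6
```

```text
t 9.75 pos [ 0.5469 -0.0597  0.112 ] F [ 0.31  0.95 -0.96] w 0.528 yaw -22.96
shift [10.2  3.1  1.9] turn [0.19 0.92 0.54] rows of 50mm 0.21656455388785742
```

View pics/l.png

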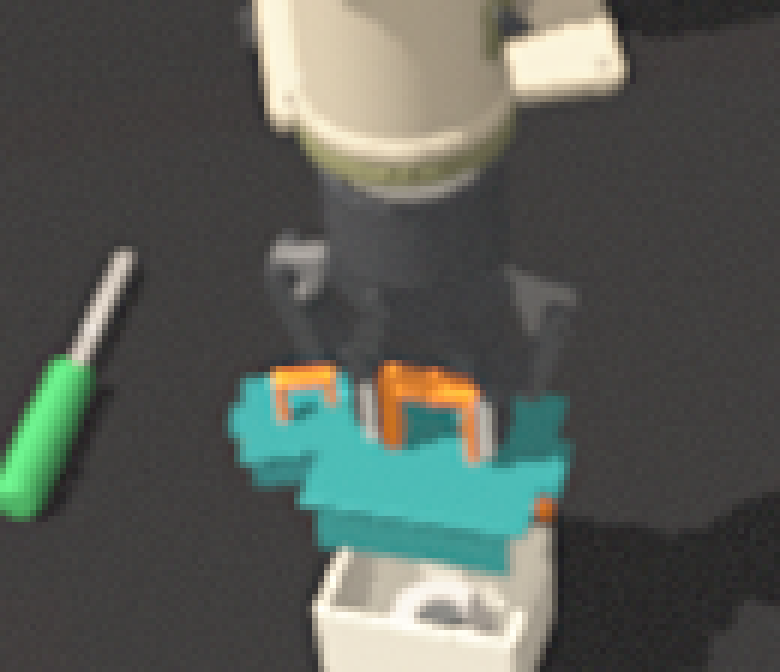

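View pics/l2.png

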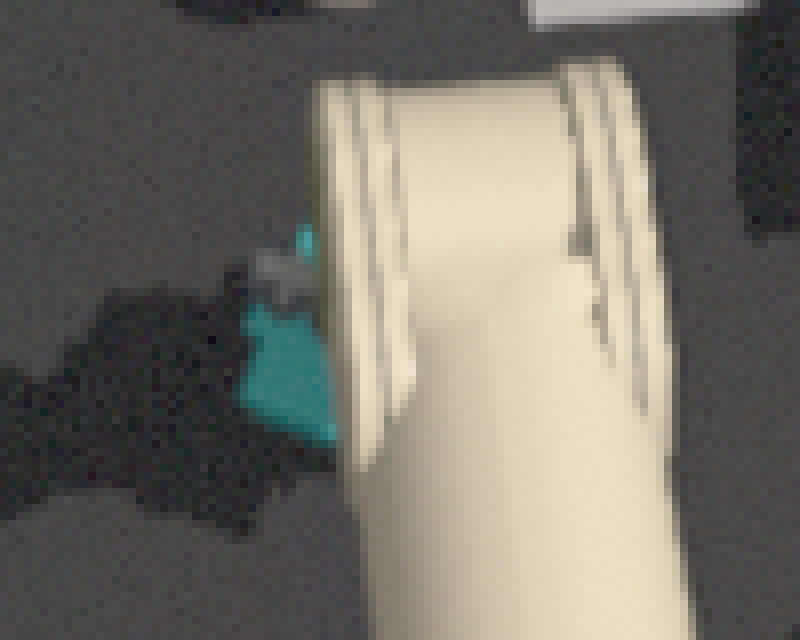

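```bash
cat > ov.py <<'E'
import sys
from h import *
# overlay lid predicted from TCP (offsets mm in lid axes) and tub
dx,dy,dz=map(float,sys.argv[1:4]); tub=[float(v) for v in sys.argv[4:7]]; nm=sys.argv[7]; x0,y0,w,hh,sc=map(int,sys.argv[8:13])
n=sys.argv[13] if len(sys.argv)>13 else "scene"
o=manip.get_obs();p=o["position"];R=Ro.from_quat(o["ee_rot"]).as_matrix()@np.diag([1,-1,-1])
print(p.round(4),(R[:,2]).round(3))
D=np.array([dx,dy,dz])/1000
lid=[p+R@(D+[i*.044,j*.053,.030]) for i,j in((1,1),(1,-1),(-1,-1),(-1,1))]
lid2=[p+R@(D+[i*.044,j*.053,.025]) for i,j in((1,1),(1,-1))]
loop=[p+R@(D+[0,j*.023,z]) for j,z in ((-1,.030),(-1,.074),(1,.074),(1,.030))]
a=np.radians(tub[2]);c,s=np.cos(a),np.sin(a)
T=lambda i,j,z:np.array([tub[0]+c*i-s*j,tub[1]+s*i+c*j,z])
rim=[T(i*.038,j*.048,.066) for i,j in((1,1),(1,-1),(-1,-1),(-1,1))]; bot=[T(i*.038,j*.048,0) for i,j in((1,1),(1,-1),(-1,-1),(-1,1))]
im=manip.camera(n)[y0:y0+hh,x0:x0+w]; im=cv2.resize(im,None,fx=sc,fy=sc,interpolation=3); im=(255*(im/255.)**.6).astype(np.uint8)
for P,col,cl in((lid,(0,0,255),1),(loop,(255,0,255),0),(rim,(0,255,0),1),(bot,(0,160,0),1)):
    q=((proj(n,P)-[x0,y0]+.5)*sc-.5); cv2.polylines(im,[np.round(q*8).astype(np.int32)],bool(cl),col,1,cv2.LINE_AA,3)
cv2.imwrite(f"pics/{nm}.png",im)
E
python3 ov.py 0 0 3 .555 -.0665 -23.5 m 180 150 90 100 8
```

```text
[ 0.547  -0.0597  0.1124] [ 0.016 -0.003  1.   ]
```

View pics/m.png

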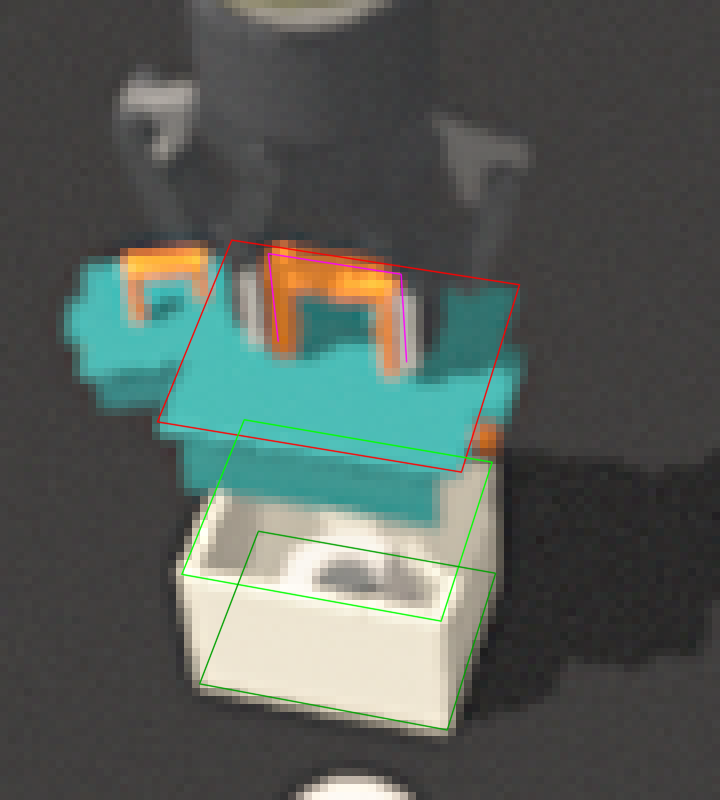

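Call:
step_arm([
  [8,3,4,0,0.9,0.5],
  [0,0,10,0,0,0],
  [0,0,10,0,0,0],
  [0,0,0,0,0,0],
])

```text
clock: 10.4
position: [0.5533, -0.0664, 0.086]
ee_rot: [0.98, -0.201, 0.0, 0.002]
ft_force: [0.1, 0.0, -1.1]
grip_width: 0.528
```

```bash

python3 -c "
from h import *
delta([.5535,-.0665,.06],-23.5)"; python3 ov.py 0 0 3 .555 -.0665 -23.5 m2 180 150 90 100 8
```

```text
t 10.4 pos [ 0.5533 -0.0664  0.086 ] F [ 0.15  0.03 -1.07] w 0.528 yaw -23.24
shift [ 0.2 -0.  26. ] turn [ 0.19 -0.04  0.26] rows of 50mm 0.5202853273981555
[ 0.5533 -0.0664  0.086 ] [0.001 0.003 1.   ]
```

View pics/m2.png

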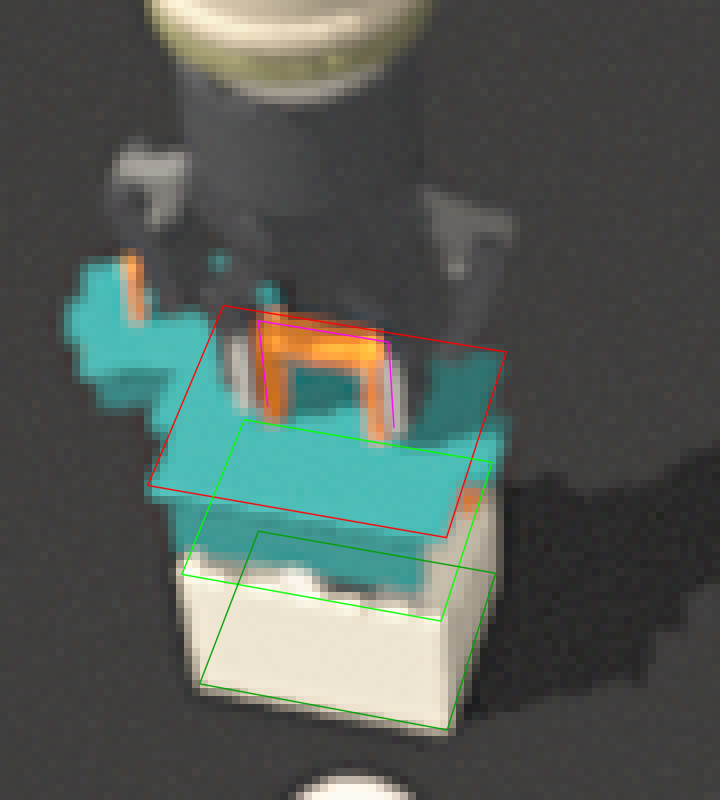

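Call:
step_arm([
  [0,0,6,0,0,0.3],
  [0,0,6,0,0,0],
  [0,0,6,0,0,0],
  [0,0,6,0,0,0],
  [0,0,6,0,0,0],
  [0,0,3,0,0,0],
  [0,0,0,0,0,0],
])

```text
clock: 11.32
position: [0.554, -0.0663, 0.0515]
ee_rot: [0.979, -0.204, 0.001, 0.002]
ft_force: [0.0, 0.3, -1.0]
grip_width: 0.53
```

```bash

python3 -c "
from h import *
delta([.5535,-.0665,.038],-23.5)"; python3 ov.py 0 0 3 .555 -.0665 -23.5 m3 180 150 90 100 8
```

```text
t 11.32 pos [ 0.554  -0.0663  0.0515] F [ 0.04  0.29 -1.01] w 0.53 yaw -23.54
shift [-0.3  0.4 13.5] turn [ 0.16 -0.11 -0.04] rows of 50mm 0.27068148290547567
[ 0.554  -0.0663  0.0515] [-0.001  0.003  1.   ]
```

View pics/m3.png

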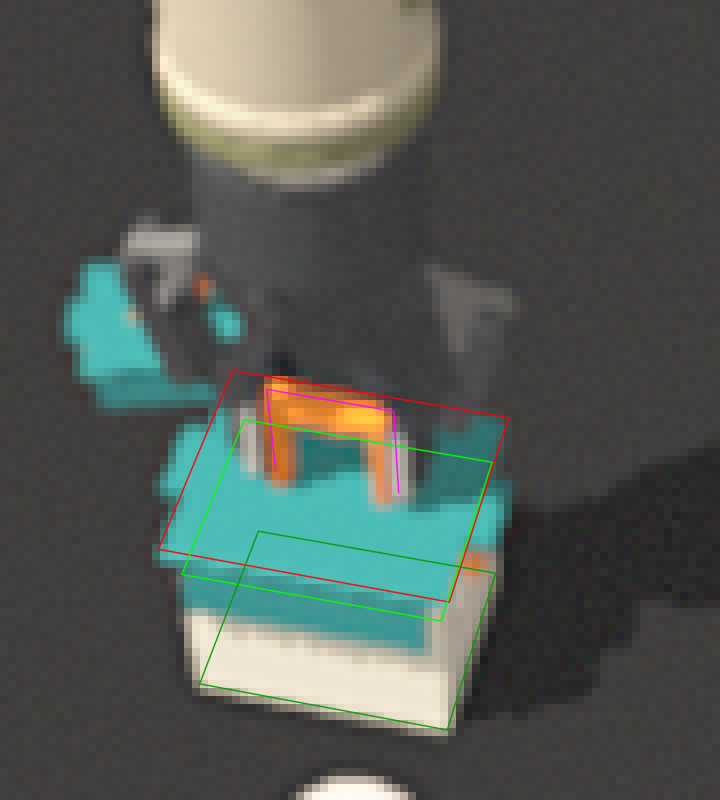

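The skirts sit around the walls with no contact force. Now I'll press down.

Call:
step_arm([
  [0,0,2,0,0,0],
  [0,0,2,0,0,0],
  [0,0,2,0,0,0],
  [0,0,2,0,0,0],
])

```text
clock: 11.88
position: [0.556, -0.0661, 0.0459]
ee_rot: [0.979, -0.204, 0.003, 0.001]
ft_force: [-1.0, 0.1, 5.0]
grip_width: 0.533
```

```bash

python3 -c "
from h import *
delta([.5535,-.0665,.038],-23.5)"
```

```text
t 11.88 pos [ 0.556  -0.0661  0.0459] F [-0.99  0.14  5.05] w 0.533 yaw -23.53
shift [-2.2  1.4  7.9] turn [ 0.07 -0.35 -0.03] rows of 50mm 0.1659250786386717
```

Call:
step_arm([
  [-1,0,3,0,0,0],
  [0,0,3,0,0,0],
  [0,0,3,0,0,0],
])

```text
clock: 12.25
position: [0.5557, -0.0661, 0.0383]
ee_rot: [0.979, -0.204, 0.004, 0.002]
ft_force: [-15.2, 1.0, 37.4]
grip_width: 0.53
```

```bash

python3 -c "
from h import *
delta([.5535,-.0665,.038],-23.5)"
```

```text
t 12.25 pos [ 0.5557 -0.0661  0.0383] F [-15.25   0.97  37.37] w 0.53 yaw -23.54
shift [-1.9  1.3  0.3] turn [ 0.1  -0.44 -0.04] rows of 50mm 0.04583452433219921
```

The TCP is at 0.038 as predicted and the force jumped to 37 N, so the lid has bottomed. I'll ease off and check.

Call:
step_arm([
  [-0.5,0,-1,0,0,0],
  [0,0,0,0,0,0],
  [0,0,0,0,0,0],
])

```text
clock: 12.62
position: [0.5546, -0.0659, 0.0384]
ee_rot: [0.979, -0.204, 0.003, 0.002]
ft_force: [0.0, 0.6, 1.7]
grip_width: 0.529
```

```bash

python3 -c "
from h import *
delta([.5535,-.0665,.038],-23.5)";python3 ov.py 0 0 3 .555 -.0665 -23.5 m4 180 150 90 100 8
```

```text
t 12.62 pos [ 0.5546 -0.0659  0.0384] F [0.04 0.62 1.66] w 0.529 yaw -23.55
shift [-0.8  0.9  0.4] turn [ 0.13 -0.36 -0.05] rows of 50mm 0.02553014151464532
[ 0.5546 -0.0659  0.0384] [-0.005  0.004  1.   ]
```

View pics/m4.png

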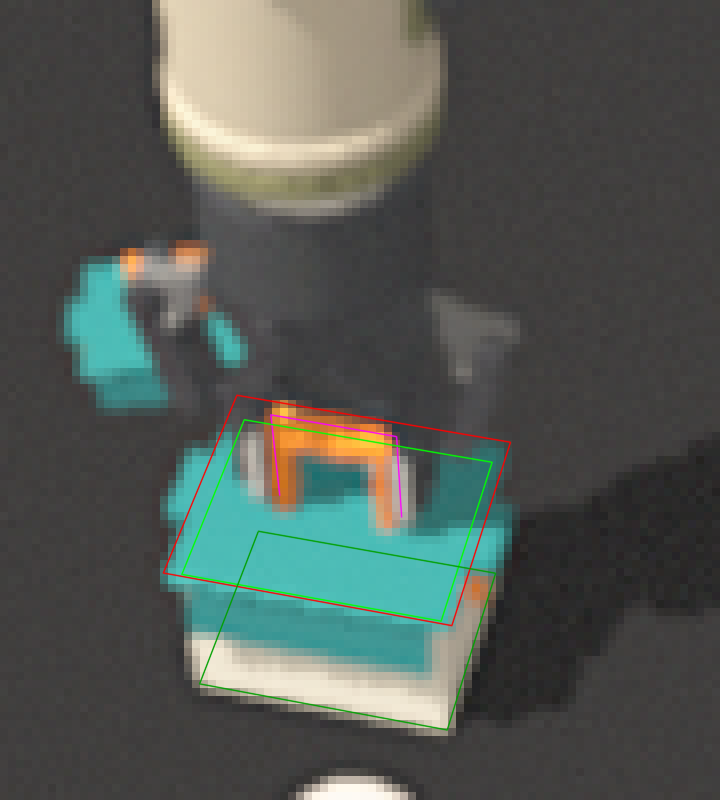

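Call:
step_arm([
  [0,0,-5,0,0,0],
  [0,0,-12,0,0,0],
  [0,0,-20,0,0,0],
  [0,0,-30,0,0,0],
  [0,0,-25,0,0,0],
  [0,0,-8,0,0,0],
  [0,0,0,0,0,0],
  [0,0,0,0,0,0],
])

```text
clock: 13.68
position: [0.5525, -0.0649, 0.1419]
ee_rot: [0.979, -0.204, 0.001, 0.002]
ft_force: [-0.3, 0.1, -3.3]
grip_width: 0.532
```

```bash

python3 -c "
from h import *
delta([.526,.2485,.141],8)";python3 look.py n scene 160 100 120 110 6 .6
```

```text
t 13.68 pos [ 0.5525 -0.0649  0.1419] F [-0.25  0.07 -3.34] w 0.532 yaw -23.51
shift [-149.3 -276.8   -0.3] turn [  0.19  -0.13 -31.51] rows of 50mm 6.2906938817617
```

View pics/n.png

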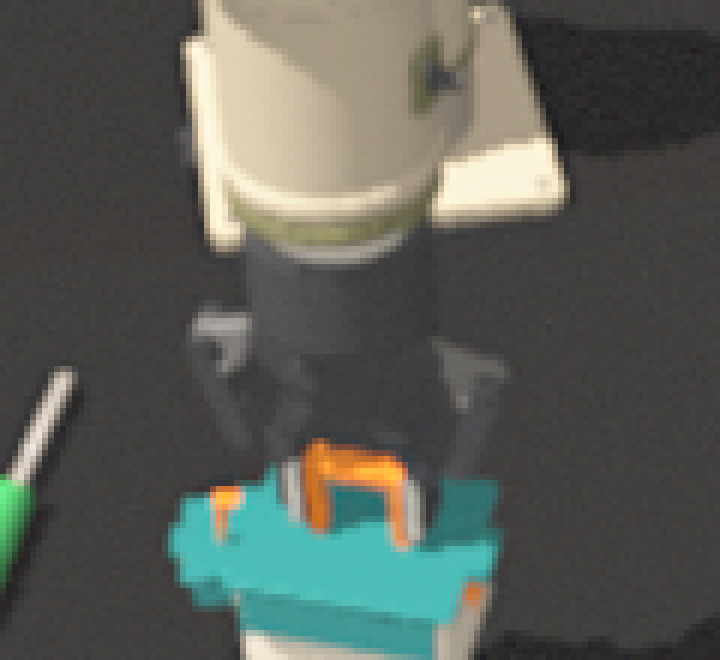

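Call:
step_arm([
  [0,0,0,0,0,-6],
  [0,0,0,0,0,-9],
  [0,0,0,0,0,-9],
  [0,0,0,0,0,-7],
  [0,-15,0,0,0,0],
  [2,-30,0,0,0,0],
  [2,-40,0,0,0,0],
  [2,-40,0,0,0,0],
  [2,-40,0,0,0,0],
  [2,-40,0,0,0,0],
  [2,-40,0,0,0,0],
  [0,-25,0,0,0,0],
  [0,-10,0,0,0,0],
  [0,0,0,0,0,0],
])

```text
clock: 15.48
position: [0.5159, 0.2314, 0.1327]
ee_rot: [0.998, 0.062, -0.007, -0.0]
ft_force: [0.4, -0.2, -4.2]
grip_width: 0.53
```

```bash

python3 -c "
from h import *
delta([.526,.2485,.141],8)"
```

```text
t 15.47 pos [0.5159 0.2314 0.1327] F [ 0.42 -0.16 -4.25] w 0.53 yaw 7.06
shift [ 12.  -15.7  -8.4] turn [-0.08  0.74 -0.94] rows of 50mm 0.4301319679865647
```

Call:
step_arm([
  [6,-10,-5,0,0.7,-0.9],
  [5,-6,-4,0,0,0],
  [0,0,0,0,0,0],
  [0,0,0,0,0,0],
])

```text
clock: 15.98
position: [0.5268, 0.2468, 0.1423]
ee_rot: [0.998, 0.067, 0.0, -0.0]
ft_force: [-0.1, 0.5, -3.4]
grip_width: 0.53
```

```bash
cat > hk.py <<'E'
import sys
from h import *
nm=sys.argv[1]; dx=float(sys.argv[2]) if len(sys.argv)>2 else 0
S=np.array([.5955,.2583,.190]);
o=manip.get_obs();p=o["position"];R=Ro.from_quat(o["ee_rot"]).as_matrix()@np.diag([1,-1,-1])
eye=p+R@np.array([dx/1000,0,.069]); H=Ro.from_euler("z",8,degrees=True).as_matrix()
print("eye rel seat, hook axes mm",(H.T@(eye-S)*1000).round(1)); delta([.5955,.2583,.141],8)
loop=[p+R@np.array([dx/1000,j*.023,z]) for j,z in ((-1,.033),(-1,.077),(1,.077),(1,.033))]
inn=[p+R@np.array([dx/1000,j*.016,z]) for j,z in ((-1,.033),(-1,.069),(1,.069),(1,.033))]
arm=[S+H@np.array(v) for v in ((.022,-.007,0),(-.032,-.007,0),(-.032,.007,0),(.022,.007,0))]
for n,x0,y0,w,hh,sc in(("scene",285,130,110,95,7),("top",150,110,100,80,7)):
    im=manip.camera(n)[y0:y0+hh,x0:x0+w]; im=cv2.resize(im,None,fx=sc,fy=sc,interpolation=3); im=(255*(im/255.)**.6).astype(np.uint8)
    cv2.imwrite(f"pics/{nm}_{n}_raw.png",im)
    for P,c in((loop,(255,0,255)),(inn,(255,0,255)),(arm,(0,255,0))):
        q=((proj(n,P)-[x0,y0]+.5)*sc-.5); cv2.polylines(im,[np.round(q*8).astype(np.int32)],False,c,1,cv2.LINE_AA,3)
    cv2.imwrite(f"pics/{nm}_{n}.png",im)
E
python3 hk.py o
```

```text
eye rel seat, hook axes mm [-69.7  -1.9  21.3]
t 15.97 pos [0.5268 0.2468 0.1423] F [-0.1   0.48 -3.4 ] w 0.53 yaw 7.7
shift [69.6 -2.2  1.3] turn [-0.01 -0.03 -0.3 ] rows of 50mm 1.3934258456194624
```

View pics/o_scene.png

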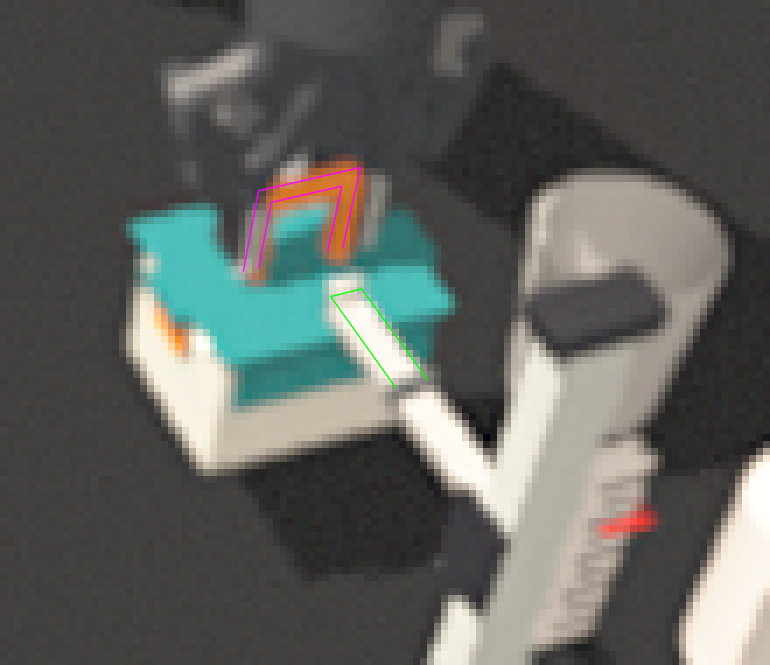

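View pics/o_top.png

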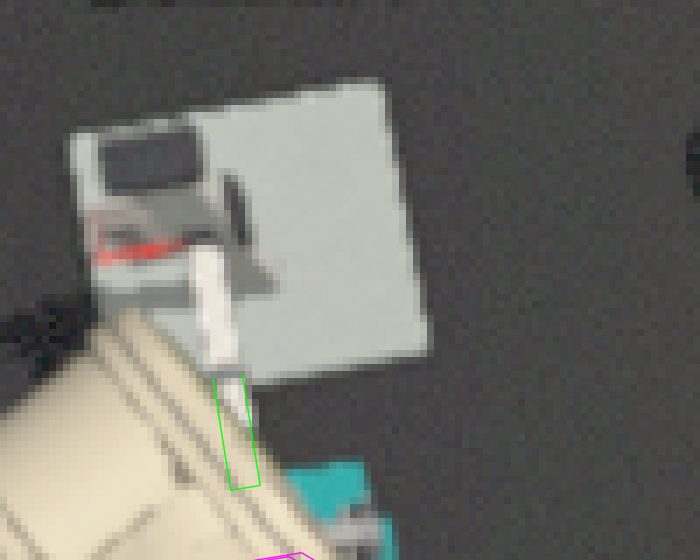

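The loop overlay fits and the arm lines up with the opening. I'll insert in two steps.

Call:
step_arm([
  [5,-2,0,0,0,-0.3],
  [10,0,0,0,0,0],
  [10,0,0,0,0,0],
  [8,0,0,0,0,0],
  [0,0,0,0,0,0],
])

```text
clock: 16.7
position: [0.562, 0.2531, 0.1418]
ee_rot: [0.998, 0.069, 0.0, 0.0]
ft_force: [-0.2, -0.1, -3.1]
grip_width: 0.532
```

```bash
python3 hk.py o2
```

```text
eye rel seat, hook axes mm [-33.9  -0.5  20.8]
t 16.7 pos [0.562  0.2531 0.1418] F [-0.16 -0.1  -3.13] w 0.532 yaw 7.96
shift [33.9 -0.6  0.8] turn [ 0.01 -0.01 -0.04] rows of 50mm 0.6780467896773048
```

View pics/o2_scene.png

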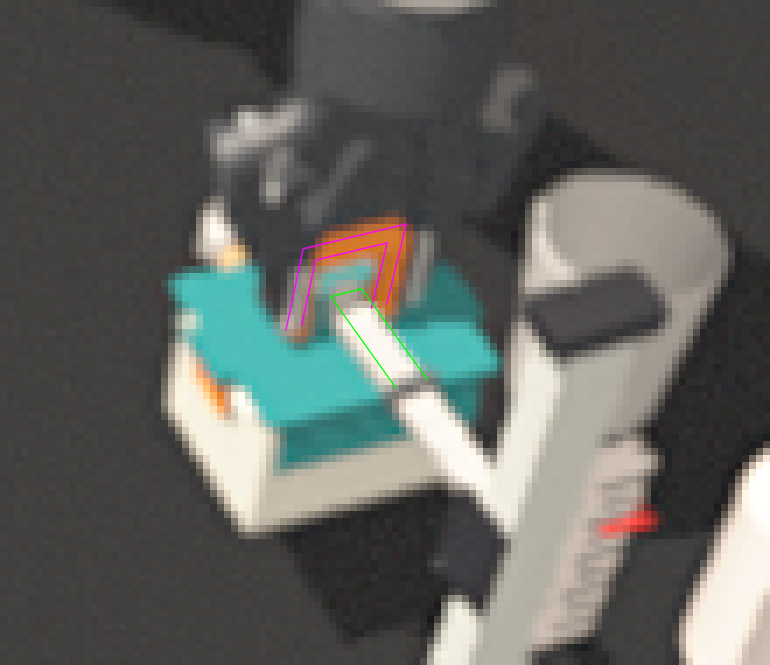

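Call:
step_arm([
  [8,0,0,0,0,0],
  [10,0,0,0,0,0],
  [8,0,0,0,0,0],
  [4,0,0,0,0,0],
  [0,0,0,0,0,0],
])

```text
clock: 17.42
position: [0.5931, 0.2576, 0.1419]
ee_rot: [0.998, 0.07, 0.0, 0.0]
ft_force: [-0.1, -0.5, -3.4]
grip_width: 0.53
```

```bash
python3 hk.py o3
```

```text
eye rel seat, hook axes mm [-2.5 -0.4 20.9]
t 17.43 pos [0.5931 0.2576 0.1419] F [-0.1  -0.48 -3.4 ] w 0.53 yaw 7.99
shift [ 2.4 -0.4  0.9] turn [ 0.02 -0.01 -0.01] rows of 50mm 0.052722980204241265
```

View pics/o3_scene.png

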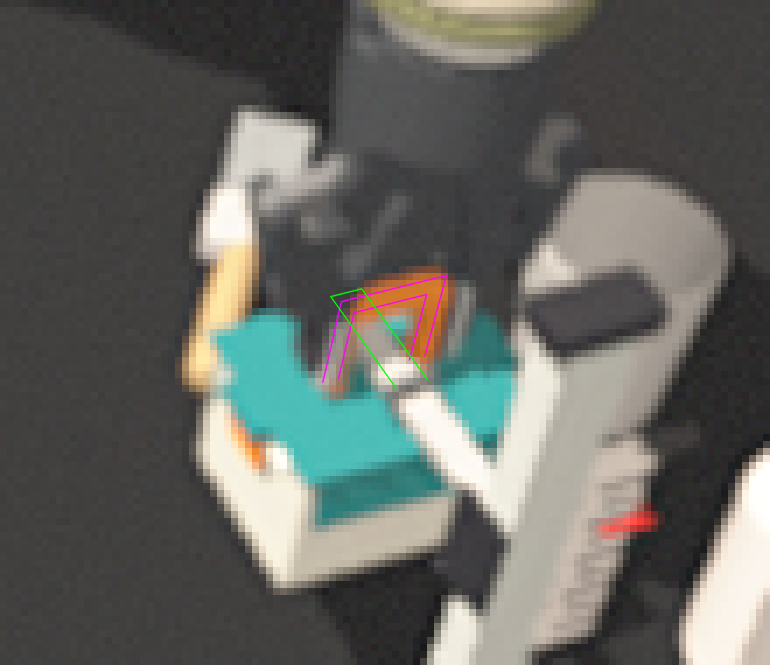

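The loop is over the arm, in front of the collar. I'll lower gently.

Call:
step_arm([
  [0,0,4,0,0,0],
  [0,0,4,0,0,0],
  [0,0,4,0,0,0],
  [0,0,4,0,0,0],
  [0,0,3,0,0,0],
  [0,0,0,0,0,0],
])

```text
clock: 18.27
position: [0.5921, 0.2575, 0.1214]
ee_rot: [0.998, 0.07, -0.0, 0.0]
ft_force: [-0.8, 0.1, -2.9]
grip_width: 0.529
```

```bash
python3 hk.py o4
```

```text
eye rel seat, hook axes mm [-3.5 -0.3  0.4]
t 18.27 pos [0.5921 0.2575 0.1214] F [-0.81  0.15 -2.94] w 0.529 yaw 8.02
shift [  3.5  -0.3 -19.6] turn [0.05 0.02 0.02] rows of 50mm 0.39738951741580075
```

Call:
step_arm([
  [0,0,2,0,0,0],
  [0,0,2,0,0,0],
  [0,0,2,0,0,0],
  [0,0,2,0,0,0],
  [0,0,2,0,0,0],
  [0,0,0,0,0,0],
])

```text
clock: 19.12
position: [0.5926, 0.2577, 0.1117]
ee_rot: [0.998, 0.07, 0.0, 0.0]
ft_force: [-0.9, -0.1, -1.9]
grip_width: 0.528
```

```bash
python3 hk.py o5
```

```text
eye rel seat, hook axes mm [-3.1 -0.2 -9.3]
t 19.12 pos [0.5926 0.2577 0.1117] F [-0.91 -0.14 -1.87] w 0.528 yaw 8.01
shift [  3.   -0.2 -29.3] turn [ 0.03 -0.05  0.01] rows of 50mm 0.588980366138059
```

View pics/o5_scene_raw.png

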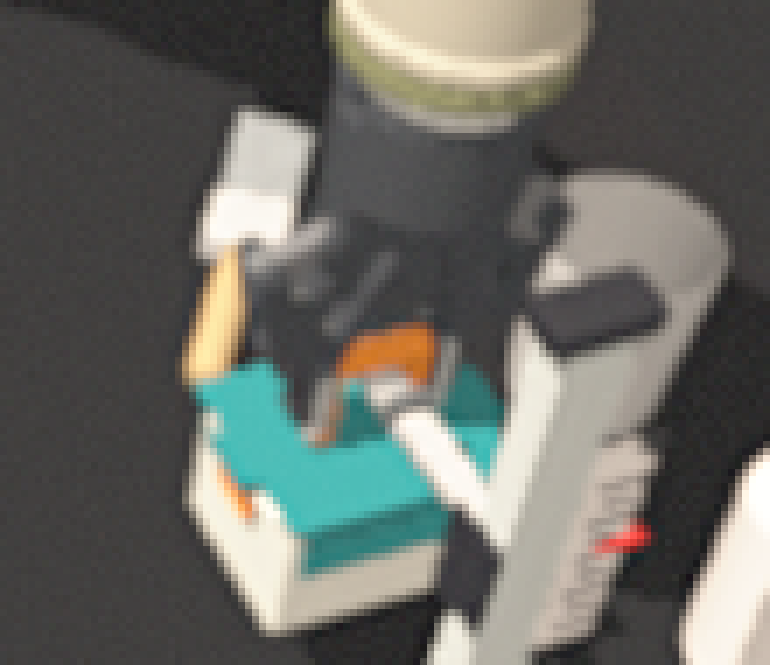

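The hook is sinking: the pointer dropped and the load transfer matches 130 N/m. I'll continue.

Call:
step_arm([
  [0,0,2,0,0,0],
  [0,0,2,0,0,0],
  [0,0,2,0,0,0],
  [0,0,2,0,0,0],
  [0,0,2,0,0,0],
  [0,0,2,0,0,0],
  [0,0,0,0,0,0],
  [0,0,0,0,0,0],
])

```text
clock: 20.23
position: [0.5927, 0.2578, 0.0996]
ee_rot: [0.998, 0.07, 0.001, 0.0]
ft_force: [-1.9, -0.8, -0.5]
grip_width: 0.528
```

```bash
python3 hk.py o6
```

```text
eye rel seat, hook axes mm [ -3.   -0.1 -21.4]
t 20.23 pos [0.5927 0.2578 0.0996] F [-1.92 -0.79 -0.49] w 0.528 yaw 8.01
shift [  2.9  -0.1 -41.4] turn [ 0.03 -0.09  0.01] rows of 50mm 0.8307825109928129
```

Call:
step_arm([
  [-0.5,0,2,0,0,0],
  [0,0,2,0,0,0],
  [0,0,0,0,0,0],
  [0,0,0,0,0,0],
  [0,0,0,0,0,0],
  [0,0,0,0,0,0],
  [0,0,0,0,0,0],
  [0,0,0,0,0,0],
  [0,0,0,0,0,0],
  [0,0,0,0,0,0],
])

```text
clock: 21.58
position: [0.5927, 0.2578, 0.0958]
ee_rot: [0.998, 0.07, 0.001, -0.0]
ft_force: [-0.1, 0.1, -0.2]
grip_width: 0.529
```

```bash
python3 hk.py o7
```

```text
eye rel seat, hook axes mm [ -3.   -0.1 -25.2]
t 21.57 pos [0.5927 0.2578 0.0958] F [-0.06  0.11 -0.15] w 0.529 yaw 8.0
shift [  2.9  -0.1 -45.2] turn [ 0.01 -0.16  0.  ] rows of 50mm 0.9054680769113379
```

View pics/o7_scene_raw.png

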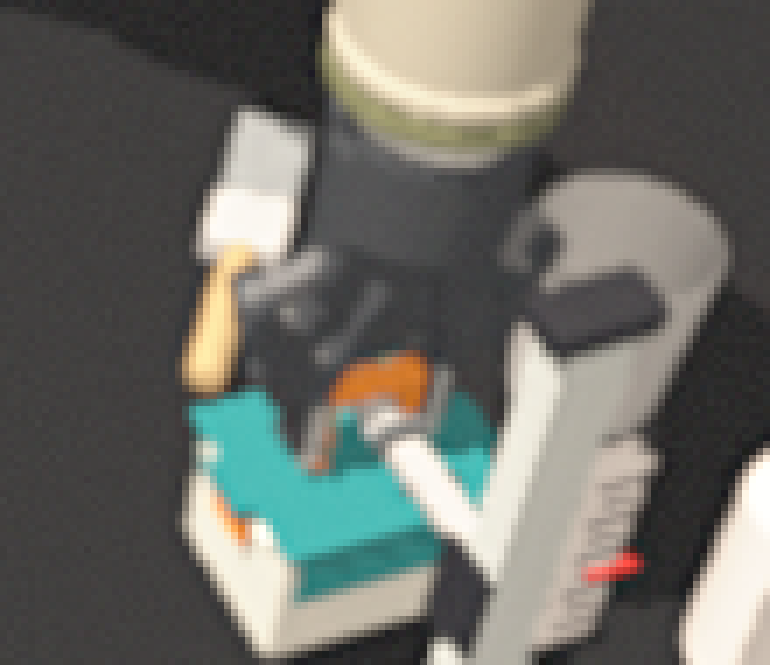

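The wrist force is near zero, so the hook carries the whole load and is at rest. I'll open gently.

Call:
step_arm([
  [0,0,0,0,0,0],
  [0,0,0,0,0,0],
  [0,0,0,0,0,0],
], force=20)

```text
clock: 22.05
position: [0.5928, 0.2578, 0.0958]
ee_rot: [0.998, 0.07, 0.001, -0.0]
ft_force: [-0.8, -0.3, -0.5]
grip_width: 0.527
```

Call:
step_arm([
  [0,0,0,0,0,0],
  [0,0,0,0,0,0],
  [0,0,0,0,0,0],
  [0,0,0,0,0,0],
  [0,0,0,0,0,0],
  [0,0,0,0,0,0],
  [0,0,0,0,0,0],
  [0,0,0,0,0,0],
], jaw=66)

```text
clock: 23.05
position: [0.5929, 0.2582, 0.096]
ee_rot: [0.998, 0.07, 0.002, -0.0]
ft_force: [-0.6, 0.3, -1.1]
grip_width: 0.776
```

```bash
python3 hk.py o8
```

```text
eye rel seat, hook axes mm [ -2.8   0.2 -25. ]
t 23.05 pos [0.5929 0.2582 0.096 ] F [-0.55  0.31 -1.07] w 0.776 yaw 8.02
shift [  2.7   0.2 -45. ] turn [-0.02 -0.2   0.02] rows of 50mm 0.901234864811272
```

View pics/o8_scene_raw.png

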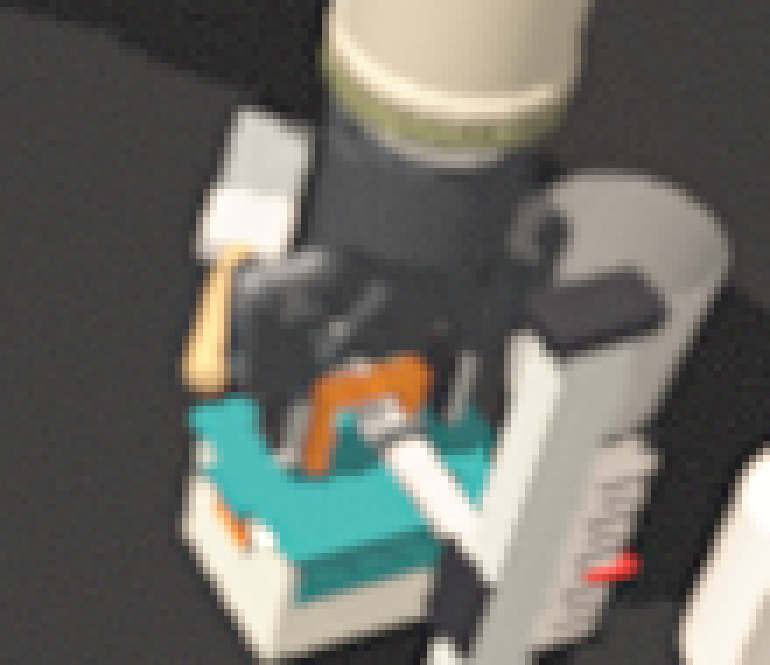

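Call:
step_arm([
  [0,0,-3,0,0,0],
  [0,0,-6,0,0,0],
  [0,0,-10,0,0,0],
  [0,0,-15,0,0,0],
  [0,0,-20,0,0,0],
  [-5,0,-20,0,0,0],
  [-15,0,-15,0,0,0],
  [-30,0,0,0,0,0],
  [-40,0,0,0,0,0],
  [-30,0,0,0,0,0],
  [0,0,0,0,0,0],
  [0,0,0,0,0,0],
  [0,0,0,0,0,0],
  [0,0,0,0,0,0],
])

```text
clock: 24.9
position: [0.4716, 0.2425, 0.1978]
ee_rot: [0.998, 0.07, 0.006, -0.001]
ft_force: [0.9, 0.4, 0.1]
grip_width: 0.77
```

```bash
python3 hk.py o9; python3 look.py p1 scene 0 0 512 384 1 .8; sleep 0; python3 look.py p2 top 0 0 512 384 1 .8
```

```text
eye rel seat, hook axes mm [-125.7    1.5   76.8]
t 24.9 pos [0.4716 0.2425 0.1978] F [0.85 0.42 0.07] w 0.77 yaw 8.01
shift [124.2   1.8  58.3] turn [-0.11 -0.71  0.02] rows of 50mm 2.7439663970162353
```

View pics/o9_scene_raw.png

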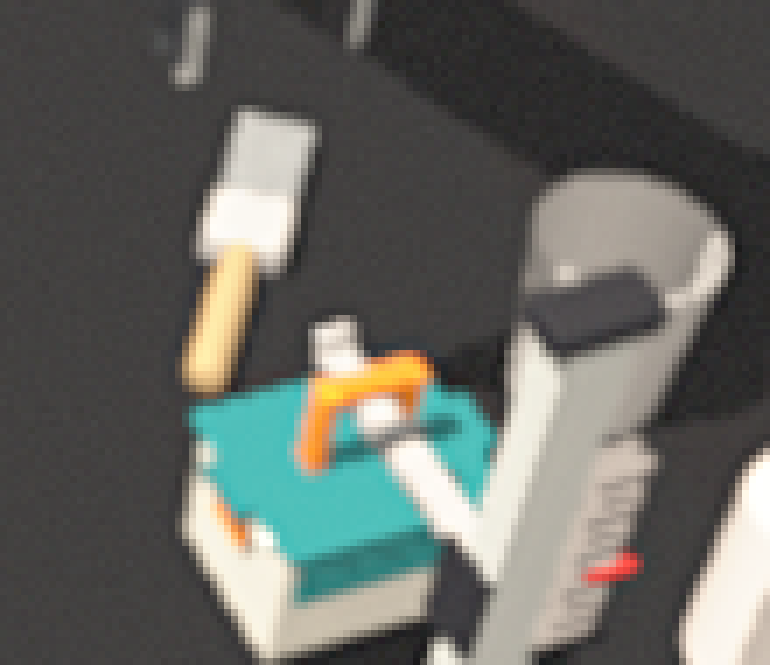

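View pics/p1.png

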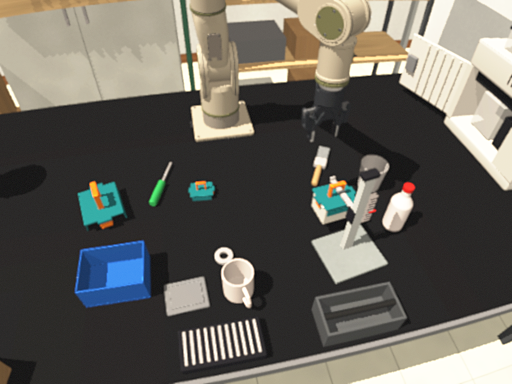

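The tub hangs on the arm between tip and collar, and the bystanders are in place. I'll check that it is still, then hand in.

Call:
step_arm([
  [0,0,0,0,0,0],
  [0,0,0,0,0,0],
  [0,0,0,0,0,0],
  [0,0,0,0,0,0],
  [0,0,0,0,0,0],
  [0,0,0,0,0,0],
  [0,0,0,0,0,0],
  [0,0,0,0,0,0],
])

```text
clock: 26.1
position: [0.4713, 0.2425, 0.1975]
ee_rot: [0.998, 0.07, 0.006, -0.001]
ft_force: [0.4, -0.2, 0.1]
grip_width: 0.774
```

```bash
python3 - <<'E'
from h import *
a=cv2.imread("pics/p1_full.png"); b=manip.camera("scene"); d=cv2.absdiff(a,b)[160:250,300:400]
print("diff mean/max",d.mean(),d.max())
o0=cv2.imread("pics/scene0.png"); t0=cv2.imread("pics/top0.png")
pt=lambda im:np.argwhere(cv2.inRange(cv2.cvtColor(im,cv2.COLOR_BGR2HSV),np.array((0,150,120)),np.array((4,255,255)))[190:225,365:382]>0).mean(0)
print("pointer row,col before/after",pt(o0),pt(b))
for n,(x,y,w,h) in dict(mug=(215,255,45,55),lid=(160,275,52,45),bluetub=(70,238,85,70),driver=(145,158,30,50),descaler=(385,182,30,50),brush=(312,145,12,45)).items():
    print(n,cv2.absdiff(o0,b)[y:y+h,x:x+w].mean().round(2))
print(manip.get_obs()["clock"]); manip.hand_in()
E
```

```text
diff mean/max 0.9294444444444444 27
pointer row,col before/after [14.41176471  9.05882353] [20.77777778  7.11111111]
mug 1.27
lid 1.41
bluetub 1.22
driver 5.4
descaler 1.54
brush 6.94
26.15
the job is handed in; nothing more can be done
```

The lid is snapped down on the tub, and the closed tub is hanging by its loop on the hook. I let go, backed the arm off and handed in at about 26 s; no verdict is reported.

**What the last checks showed**
- **Lid:** it bottomed at the height I expected, with a force jump to 37 N. The lid then lifted the tub, at about 3.3 N in total.
- **Hook:** I lowered until the wrist force was near zero, about 25 mm below first touch, and held still before opening. The red pointer ended 6 pixels lower than at the start.
- **Stillness:** two pictures more than a second apart showed nothing beyond image noise around the tub.
- **Bystanders:** comparing start and end pictures, the mug, flat lid, blue tub and descaler had not changed. The screwdriver and brush regions differ more (5.4 and 6.9 against about 1.3). By eye both lie where they were, so I put this down to the arm's changed shadows. I checked the jug and the loose burr only by eye.

**What disagreed**
- **Fingertip height:** the fingertips really sat about 40 mm above the reported TCP. An early test close to 35 mm met nothing, because the fingers were still above the loop. I then worked by sight and force, using the lid standing on the table as the height reference.
- **Lid position in the grip:** the camera view of the held lid was 3 to 5 mm off the position predicted from the TCP, which was within the clearances.

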